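# Read the candle jars' undersides, then display and stow them

## Task

The two amber candle jars look alike but have a black mark under the base: one at a time, lift each jar and turn it on its side or further in the air, so that its underside can be read, hold it so a moment, and set it upright in its place before taking the other. The jar marked with a bar goes in the middle of the round disc on the display base, the jar marked with a ring goes on the floor of the wooden tray; also dim the display base by bringing its lever from full back to half, straight upright. Do not drop the jars, and leave the clip dispenser, the snuffer and the mould standing where they are.

Things in the scene. Friction and masses are not known exactly. Their poses are not given: they have to be found in the camera images.
- jar_bar_center (a point): Squat amber glass candle jar with a flush cork lid, a plain round cylinder 62 mm across and 72 mm tall, about 250 g (170 to 350 g). Point at its centre, 36 mm above its underside; z axis up through the lid. Starts upright in one cell of the cubby shelf, its underside on the cell's floor. Underside: white disc with one straight black bar, 46 x 12 mm.
- jar_ring_center (a point): Squat amber glass candle jar with a flush cork lid, a plain round cylinder 62 mm across and 72 mm tall, about 250 g (170 to 350 g). Point at its centre, 36 mm above its underside; z axis up through the lid. Starts upright in one cell of the cubby shelf, its underside on the cell's floor. Underside: white disc with a black ring, 46 mm outer and 28 mm inner diameter.
- cubby: White lacquered MDF cubby shelf lying on its back, fixed: 150 (x) x 430 (y) x 55 mm tall, open on top, with three 130 x 130 mm cells in a row along its y axis (centres at y = -140, 0, +140 mm). Walls 10 mm thick, cell floors 10 mm above the table. Origin: centre of its underside. Two cells hold the jars, one the dispenser, in any order.
- tray_floor (a point): Small fixed wooden tray, open on top, 130 (x) x 150 (y) x 30 mm tall outside, walls and floor 8 mm thick. Point: centre of its inner floor, 8 mm above the table; x and y axes along its sides.
- disc_top (a point): Display base: a fixed wooden block 100 (x) x 190 (y) x 34 mm tall with a white round disc, 92 mm across and 4 mm high, near one end. Point: middle of the disc's top face, 38 mm above the table. The block reaches from 60 mm on the -y side of this point to 130 mm on the +y side; the dimmer lever stands 98 mm to its +y side.
- dimmer (a joint): Angle of the dimmer lever (rad): 0 leans 0.6 rad toward the display base's -x side (off), 0.6 is straight upright (half), 1.2 leans 0.6 rad toward its +x side (full). It starts at or near full. Stiff hinge (0.06 N m): it stays where it is left and moves with about 1 N at the tip.
- dimmer_tip (a point): Centre of the lever's metal ball, 26 mm across, on a 10 mm rod. The ball's centre lies 75 mm from the hinge axis; that axis runs along the display base's y axis, 56 mm above the table. The lever's black housing is 70 (x) x 50 (y) mm, its top 59 mm above the table.
- dispenser_center (a point): Bystander: clear acrylic push dispenser of white balloon clips, 56 x 56 x 113 mm tall (plus a small push tab), loose, standing in the third cell. Point: its centre, 56 mm up.
- snuffer_center (a point): Bystander: brass-coloured candle snuffer standing on its bell (44 mm across), thin upright stem, 143 mm tall in all, loose and light. Point: on the stem, 70 mm up.
- mould_center (a point): Bystander: orange silicone mould set upright on its long edge beside the tray, 110 (x) x 28 (y) x 85 mm tall, loose. Point: its centre, 42.5 mm up.

How it is judged:
On the way, in this order (a step that is already met when the one before it is completed fails the run):
1. one jar is lifted clear and turned at least 70 degrees, underside showing (((angle between jar_bar_center's own z axis and vertical above 1.22 rad and height (world z) of jar_bar_center above 0.13 m) or (angle between jar_ring_center's own z axis and vertical above 1.22 rad and height (world z) of jar_ring_center above 0.13 m))), for 0.3 s.
2. with that jar upright in its own place, the other is lifted clear and turned at least 70 degrees ((((horizontal distance between jar_bar_center and disc_top below 0.02 m and angle between jar_bar_center's own z axis and vertical below 0.1 rad and height (world z) of jar_bar_center below 0.081 m) and (angle between jar_ring_center's own z axis and vertical above 1.22 rad and height (world z) of jar_ring_center above 0.13 m)) or ((horizontal distance between jar_ring_center and tray_floor below 0.045 m and angle between jar_ring_center's own z axis and vertical below 0.1 rad and height (world z) of jar_ring_center below 0.05 m) and (angle between jar_bar_center's own z axis and vertical above 1.22 rad and height (world z) of jar_bar_center above 0.13 m)))), for 0.3 s.
At the end, for the whole second after the job is handed in: The bar-marked jar stands upright (within 0.1 rad) on the display disc within 20 mm of its middle, the ring-marked jar stands upright on the tray's floor (within 45 mm of its centre), the dimmer lever is within 0.13 rad of upright (0.47 to 0.73), and all is at rest (horizontal distance between jar_bar_center and disc_top below 0.02 m and angle between each of jar_bar_center, jar_ring_center's own z axis and vertical below 0.1 rad and height (world z) of jar_bar_center below 0.081 m and horizontal distance between jar_ring_center and tray_floor below 0.045 m and height (world z) of jar_ring_center below 0.05 m and value of joint dimmer between 0.47 and 0.73 rad and linear speed of each of jar_bar, jar_ring below 0.02 m/s and velocity of joint dimmer below 0.05 rad/s); the robot touches nothing.
It fails at once if the dispenser is pushed over 20 mm or tipped (distance of dispenser_center from where it was at the start of the episode above 0.02 m or angle between dispenser_center's own z axis and vertical above 0.35 rad).
It fails at once if the snuffer is pushed over 20 mm or tipped (distance of snuffer_center from where it was at the start of the episode above 0.02 m or angle between snuffer_center's own z axis and vertical above 0.35 rad).
It fails at once if the mould is pushed over 20 mm or tipped (distance of mould_center from where it was at the start of the episode above 0.02 m or angle between mould_center's own z axis and vertical above 0.35 rad).
It fails at once if a jar is dropped (falls freely faster than 0.5 m/s, about 13 mm) (linear speed of jar_bar above 0.5 m/s and contact force between jar_bar and the fingers below 0.3 N).
It fails at once if a jar is dropped (falls freely faster than 0.5 m/s, about 13 mm) (linear speed of jar_ring above 0.5 m/s and contact force between jar_ring and the fingers below 0.3 N).
It also fails if it takes over 72 s, if anything falls off the work surface, if the arm or the gripper's body presses on something with over 40 N, if the wrist force passes 120 N, or if a joint passes its speed limit or range.

## Robot

A 6-joint arm with a two-finger parallel gripper is mounted at the origin on the work surface. World frame = base frame: x ahead of the robot, y to its left, z up, the work surface at z = 0. Lengths are in m, angles in rad, forces in N, time in s.
With the tool pointing down it reaches from about 0.275 to 0.975 m from the base axis. Payload 8.4 kg.
Tool frame: the origin (TCP) lies on the mounting face of the last link; the fingertips stand 190 mm ahead of it and the grasp point (between the pads) lies 171 mm ahead of it; x points along the fingers, y is the direction in which the jaws open and shut, and the axes are right-handed (so a half turn about x gives the same grasp; the last joint's range is limited). The gripper opens to 92 mm and grips with 3 to 60 N. Pads are 20 mm wide; open, the fingers measure 128 mm over their backs; the gripper's body (75 mm by 189 mm) begins 69 mm behind the grasp point.
Start: joints at [1.204, 0.353, 1.633, -0, 1.155, -0.002], TCP at [0.223, 0.584, 0.405] pointing down, gripper open.
Joint ranges: [-2.63, 2.63], [-0.92, 2.1], [0.06, 2.66], [-1.3, 4.44], [0, 2.69], [-3.02, 3.02]. Speed limits (rad/s): [2.22, 2.22, 2.79, 3.14, 3.14, 3.14].

## Interface

Orientations are given as a unit quaternion [x, y, z, w].
In Python, from station import * gives the robot as it stands.
- The arm moves only by the tool jog_arm, never from a script. Its argument "series" is a list of rows, each an object with "delta_rot": the turn, a rotation vector about the tool's x, y, z in degrees, a list of three; "linear": the shift along the tool's x, y, z in cm, a list of three; "fingers": the finger opening in cm, from 0 to 9.19. In form: [{"delta_rot": [wx, wy, wz], "linear": [tx, ty, tz], "fingers": fingers}, ...]. A call has 1 to 8 rows; each row is the pose to reach, as a shift and turn from the pose commanded when the call began, along the tool's axes at that moment; what a row does not reach only later rows make up. A row lasts 1/12 s, in which the tool goes at most 41.7 mm and 7.16 degrees, less where a joint would pass 70% of its speed; a pose out of reach is approached as far as the arm can. A call with a gripper value outside its range is refused whole. The fingers move at their own pace and stop on an object; the grip force is fixed at half the most. Time passes only in rows, so rows that repeat a pose let the fingers close. It gives the time, the measured TCP pose, the force and the opening at its end, in the units of the state.
- observe(): the state, without advancing time (a new reading comes with each control period).
- read_camera(name): name is "side" or "top"; returns the picture (480x640x3 uint8, red, green, blue); there is no depth.
- camera_params(name): a dict with "fx", "fy", "cx", "cy" (pixels), "pose" (4x4, takes a point from camera to world coordinates). Camera axes: x right, y down, z forward; pixel columns grow to the right and rows downward; lengths in m; the calibration is good to about 2 mm. A picture is of the moment at which its call begins. camera_params takes no time and is no camera call.
- hand_in(): hands the job in, once; it reports no verdict.
The state is a dict: "clock": time; "joint_positions": joint angles; "qvel": joint speeds; "joint_torque": joint torques, N m; "ee_pos": TCP position; "eef_rot": TCP orientation; "ft_force": force on the tool from outside, world axes, zero at the start; "ft_torque": the same for the moment, N m; "grip_width": finger opening in m.
Only numpy, scipy, OpenCV 4.12 (cv2) and the standard library are available. Lean on these libraries where they do the work, as an engineer would, in place of code of your own. Each camera call takes 0.05 s, during which the arm holds its last target.

## Working session

There is one attempt and no reset: what is moved stays moved. The work goes in short steps, Python scripts to look and compute and a tool call to move; the robot and the scene stay as the last step left them, time stands still between calls to the robot, and variables do not carry over. Pictures are saved under pics/ and viewed, and the job is handed in when it is done.

Besides the shell and the picture viewer there is one more tool, called after "Request:" as a command line: name --argument value ..., lists and objects as JSON in quotes. jog_arm: Moves the arm, as the interface text tells. Its arguments: {"type":"object","properties":{"series":{"type":"array"}},"required":["series"]}

```bash
ls; mkdir -p pics; python3 - <<'E'
from station import *
import cv2
print(observe())
for n in ("side","top"):
    im=read_camera(n); cv2.imwrite(f"pics/{n}0.png",im[:,:,::-1])
    p=camera_params(n); print(n,p)
E
```

```text
pics
{'clock': 0.0, 'joint_positions': array([ 1.20361574e+00,  3.53642946e-01,  1.63412581e+00,  1.30018838e-06,
        1.15519248e+00, -2.39684439e-03]), 'qvel': array([ 0.00166069,  0.00283309, -0.00090125,  0.00193047, -0.00243173,
       -0.00074379]), 'joint_torque': array([ 1.60948148e-04, -5.93849194e+01, -3.34211791e+01,  6.96197804e-02,
        2.34062743e-02, -1.16688343e-04]), 'ee_pos': array([0.22288209, 0.58366075, 0.40397033]), 'eef_rot': array([ 0.12778125,  0.69546688, -0.12873235,  0.69528825]), 'ft_force': array([-0.26236663,  0.17674698,  0.20700145]), 'ft_torque': array([-0.04057465, -0.02465426, -0.0248959 ]), 'grip_width': 0.09159235585976451}
side {'fx': 464.4122006239851, 'fy': 464.4122006239851, 'cx': 327.0451200329284, 'cy': 242.15072300127304, 'pose': array([[-0.98968185, -0.08949043,  0.11189862,  0.41818823],
       [-0.14315131,  0.65095991, -0.74549238,  0.76401629],
       [-0.00612708, -0.75381871, -0.65705388,  0.70295257],
       [ 0.        ,  0.        ,  0.        ,  1.        ]])}
top {'fx': 622.795368037087, 'fy': 622.795368037087, 'cx': 319.946768362388, 'cy': 228.270811436767, 'pose': array([[ 0.011653  , -0.9980855 ,  0.06074158,  0.4166072 ],
       [-0.99984823, -0.01241726, -0.01221988,  0.0690398 ],
       [ 0.01295073, -0.06058996, -0.99807872,  1.41518723],
       [ 0.        ,  0.        ,  0.        ,  1.        ]])}
```

View pics/side0.png

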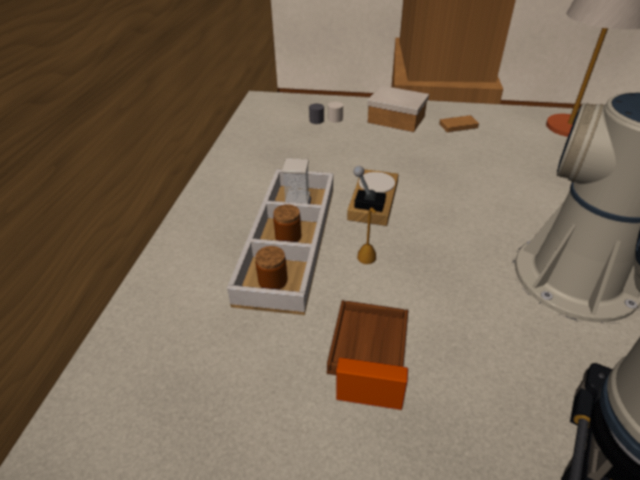

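View pics/top0.png

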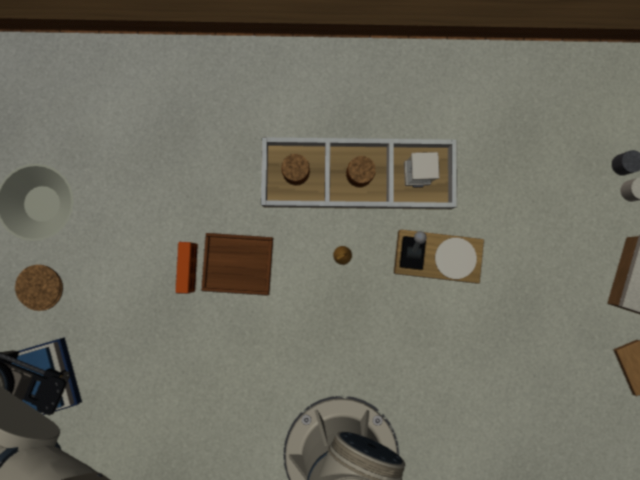

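The top view shows the jars at about (296,168) and (361,171), the dispenser at (425,170), the tray at (237,264), the mould at (186,267), the snuffer at (343,255), the disc at (456,258) and the lever ball at (420,238). I'll enlarge these regions to measure them.

```bash
python3 - <<'E'
import cv2
t=cv2.imread("pics/top0.png"); s=cv2.imread("pics/side0.png")
def crop(im,x0,y0,w,h,k,name):
    c=cv2.resize(im[y0:y0+h,x0:x0+w],None,fx=k,fy=k,interpolation=cv2.INTER_CUBIC)
    c=cv2.convertScaleAbs(c,alpha=1.3)
    for x in range((x0+9)//10*10,x0+w,10):
        cv2.line(c,((x-x0)*k,0),((x-x0)*k,6 if x%50 else 14),(0,0,255),1)
        if x%20==0: cv2.putText(c,str(x),((x-x0)*k,24),0,.4,(0,0,255),1)
    for y in range((y0+9)//10*10,y0+h,10):
        cv2.line(c,(0,(y-y0)*k),(6,(y-y0)*k),(0,0,255),1)
        if y%20==0: cv2.putText(c,str(y),(8,(y-y0)*k+4),0,.4,(0,0,255),1)
    cv2.imwrite("pics/"+name,c)
crop(t,255,130,210,85,3,"t_cub.png" ) if 0 else crop(t,255,130,200,150,4,"t_a.png")
crop(t,170,220,200,90,4,"t_b.png")
crop(t,380,140,120,150,4,"t_c.png")
crop(s,225,150,185,160,4,"s_a.png")
crop(s,310,230,120,180,3,"s_b.png")
E
```

```text
(no output)
```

View pics/t_a.png

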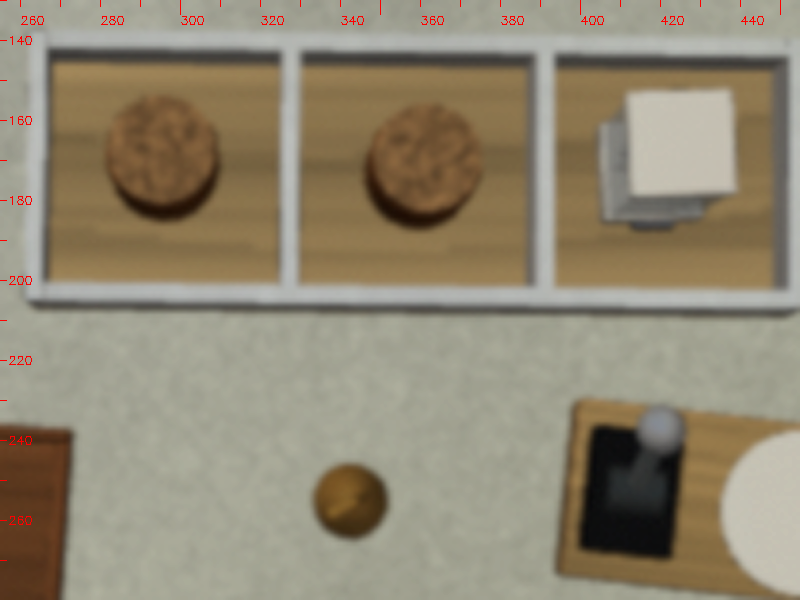

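View pics/t_b.png

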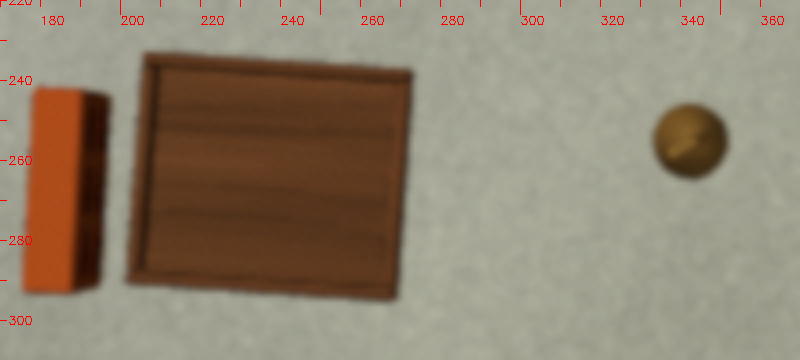

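View pics/t_c.png

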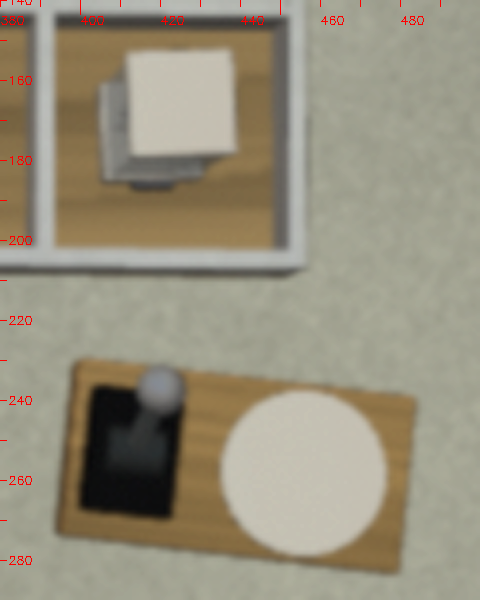

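View pics/s_a.png

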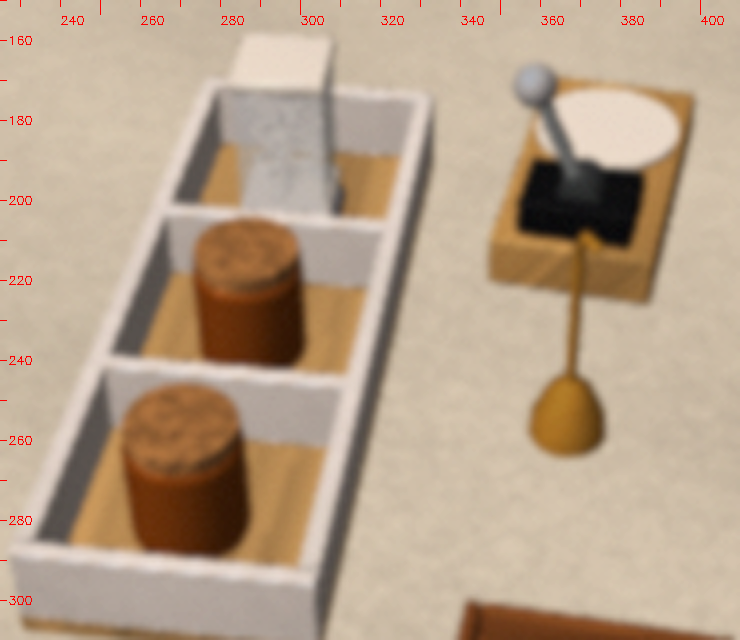

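View pics/s_b.png

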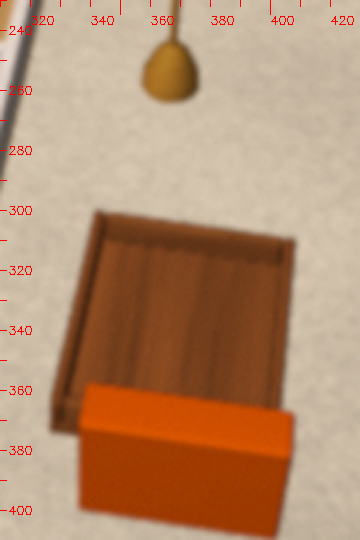

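```bash
cat > h.py <<'E'
from station import *
import numpy as np, cv2
from scipy.spatial.transform import Rotation as R
def ray(n,u,v):
    p=camera_params(n);P=p['pose']
    d=P[:3,:3]@np.array([(u-p['cx'])/p['fx'],(v-p['cy'])/p['fy'],1]);return P[:3,3],d/np.linalg.norm(d)
def tri(a,b):
    o1,d1=ray('top',*a);o2,d2=ray('side',*b)
    s=np.linalg.lstsq(np.c_[d1,-d2],o2-o1,rcond=None)[0]
    p,q=o1+s[0]*d1,o2+s[1]*d2
    return (p+q)/2,np.linalg.norm(p-q)
def atz(n,u,v,z):
    o,d=ray(n,u,v);return o+d*(z-o[2])/d[2]
def proj(n,X):
    p=camera_params(n);P=p['pose'];c=P[:3,:3].T@(np.asarray(X)-P[:3,3]);return p['fx']*c[0]/c[2]+p['cx'],p['fy']*c[1]/c[2]+p['cy']
E
python3 - <<'E'
from h import *
np.set_printoptions(precision=4,suppress=True)
for n,a,b,z in [("jarA",(295.5,167.75),(270.6,257.1),.082),("jarB",(361.25,169.9),(286.9,213.6),.082),("disc",(456,258.1),(377.3,182),.038),("ball",(420.25,237.5),(359,171.2),.12),("trayFR",(273,237.5),(342.7,300.7),.03),("trayNR",(269,294.75),(408.3,309.7),.03)]:
    print(n,*tri(a,b),"top@z",atz('top',*a,z),"side@z",atz('side',*b,z))
c=[atz('top',u,v,.03) for u,v in [(206.75,233.25),(273,237.5),(269,294.75),(201.5,290.75)]]
print("tray",np.mean(c,0),[np.linalg.norm(c[i]-c[i-1]) for i in range(4)],np.array(c))
print("snuffer",atz('top',342.75,255.25,.03))
# mould top corners, crop b
m=[atz('top',170+x/4,220+y/4,.085) for x,y in [(33,87),(84,90),(74,293),(23,291)]];print("mould",np.mean(m,0),np.array(m))
d=[atz('top',255+x/4,130+y/4,.113) for x,y in [(627,92),(732,90),(737,192),(632,197)]];print("disp",np.mean(d,0))
k=[atz('top',380+x/4,140+y/4,.034) for x,y in [(80,360),(415,398),(398,572),(57,534)]];print("base",np.mean(k,0),np.array(k))
k=[atz('top',u,v,.055) for u,v in [(262.5,138.5),(262.5,205)]];print("cubby L",np.array(k))
k=[atz('top',u,v,.055) for u,v in [(326,140),(326,205),(391,140),(391,205)]];print("walls",np.array(k))
E
```

```text
jarA [0.6303 0.1074 0.071 ] 0.0015230755206159555 top@z [0.6278 0.107  0.082 ] side@z [0.6274 0.1188 0.082 ]
jarB [ 0.6274 -0.0357  0.0718] 0.00140894885507361 top@z [ 0.6251 -0.035   0.082 ] side@z [ 0.6247 -0.0228  0.082 ]
disc [ 0.438  -0.2519  0.0298] 0.00020539003992216633 top@z [ 0.438 -0.25   0.038] side@z [ 0.4377 -0.2396  0.038 ]
ball [ 0.4794 -0.1564  0.119 ] 0.001280419023995538 top@z [ 0.4787 -0.1563  0.12  ] side@z [ 0.48   -0.1548  0.12  ]
trayFR [0.4794 0.1569 0.0195] 0.000228267128654492 top@z [0.479  0.1563 0.03  ] side@z [0.4784 0.1662 0.03  ]
trayNR [0.352  0.1636 0.0209] 0.000419766640676484 top@z [0.3522 0.163  0.03  ] side@z [0.3531 0.1716 0.03  ]
tray [0.4193 0.2337 0.03  ] [np.float64(0.1276326325538767), np.float64(0.14742414718571706), np.float64(0.12701539752999094), np.float64(0.1493060163557866)] [[0.4867 0.3035 0.03  ]
 [0.479  0.1563 0.03  ]
 [0.3522 0.163  0.03  ]
 [0.3594 0.3122 0.03  ]]
snuffer [0.4414 0.0007 0.03  ]
mould [0.4104 0.3421 0.085 ] [[0.465  0.3544 0.085 ]
 [0.4638 0.3272 0.085 ]
 [0.356  0.3299 0.085 ]
 [0.3568 0.3569 0.085 ]]
disp [ 0.6311 -0.1683  0.113 ]
base [ 0.4412 -0.214   0.034 ] [[ 0.499  -0.1261  0.034 ]
 [ 0.4801 -0.313   0.034 ]
 [ 0.3835 -0.3031  0.034 ]
 [ 0.4023 -0.1137  0.034 ]]
cubby L [[0.6961 0.1814 0.055 ]
 [0.5489 0.1788 0.055 ]]
walls [[ 0.6948  0.0413  0.055 ]
 [ 0.5507  0.0397  0.055 ]
 [ 0.6968 -0.1024  0.055 ]
 [ 0.5525 -0.1031  0.055 ]]
```

```bash
cat >> h.py <<'E'
G=0.171
def down(yaw):  # tool x down, tool y at angle yaw in xy-plane
    x=np.array([0,0,-1.]);y=np.array([np.cos(yaw),np.sin(yaw),0]);return np.c_[x,y,np.cross(x,y)]
def plan(g,Rt):
    s=observe();R0=R.from_quat(s['eef_rot']).as_matrix();p0=s['ee_pos']
    t=np.asarray(g)-G*Rt[:,0]
    print("lin cm",np.round(R0.T@(t-p0)*100,2),"rot deg",np.round(np.degrees(R.from_matrix(R0.T@Rt).as_rotvec()),1))
def st():
    s=observe();R0=R.from_quat(s['eef_rot']).as_matrix();np.set_printoptions(precision=3,suppress=True)
    print("t",s['clock'],"grasp",s['ee_pos']+G*R0[:,0],"w",s['grip_width'],"F",s['ft_force'],"j",s['joint_positions']);print(R0)
E
python3 - <<'E'
from h import *
st()
for y in (0,180): plan([.628,.107,.26],down(np.radians(y)))
E
```

```text
t 0.1 grasp [0.223 0.583 0.233] w 0.09212246116958264 F [-0.087 -0.887  1.055] j [ 1.204  0.354  1.634  0.     1.155 -0.002]
[[-0.     0.357  0.934]
 [-0.001  0.934 -0.357]
 [-1.    -0.001 -0.   ]]
lin cm [ -2.66 -30.08  54.85] rot deg [69.1  0.   0.1]
lin cm [ -2.66 -30.08  54.85] rot deg [-110.9   -0.1    0. ]
```

Request:
jog_arm --series '[{"delta_rot":[69.1,0,0.1],"linear":[-2.7,-30.1,54.8],"fingers":9.1},{"delta_rot":[69.1,0,0.1],"linear":[-2.7,-30.1,54.8],"fingers":9.1},{"delta_rot":[69.1,0,0.1],"linear":[-2.7,-30.1,54.8],"fingers":9.1},{"delta_rot":[69.1,0,0.1],"linear":[-2.7,-30.1,54.8],"fingers":9.1},{"delta_rot":[69.1,0,0.1],"linear":[-2.7,-30.1,54.8],"fingers":9.1},{"delta_rot":[69.1,0,0.1],"linear":[-2.7,-30.1,54.8],"fingers":9.1},{"delta_rot":[69.1,0,0.1],"linear":[-2.7,-30.1,54.8],"fingers":9.1},{"delta_rot":[69.1,0,0.1],"linear":[-2.7,-30.1,54.8],"fingers":9.1}]'

```text
clock: 0.77
ee_pos: [0.4393, 0.3281, 0.419]
eef_rot: [0.448, 0.547, -0.447, 0.547]
ft_force: [0.4, 0.4, -0.2]
grip_width: 0.091
```

```bash
python3 - <<'E'
from h import *
st()
plan([.628,.107,.18],down(0))
E
```

```text
t 0.7667 grasp [0.439 0.328 0.248] w 0.09104873012832307 F [ 0.415  0.367 -0.17 ] j [0.639 0.22  1.783 0.    1.138 0.439]
[[ 0.001  0.98   0.199]
 [ 0.001  0.199 -0.98 ]
 [-1.     0.001 -0.001]]
lin cm [ 6.8  14.1  25.43] rot deg [11.5 -0.  -0. ]
```

Request:
jog_arm --series '[{"delta_rot":[11.5,0,0],"linear":[6.8,14.1,25.4],"fingers":7.8},{"delta_rot":[11.5,0,0],"linear":[6.8,14.1,25.4],"fingers":7.8},{"delta_rot":[11.5,0,0],"linear":[6.8,14.1,25.4],"fingers":7.8},{"delta_rot":[11.5,0,0],"linear":[6.8,14.1,25.4],"fingers":7.8},{"delta_rot":[11.5,0,0],"linear":[6.8,14.1,25.4],"fingers":7.8},{"delta_rot":[11.5,0,0],"linear":[6.8,14.1,25.4],"fingers":7.8},{"delta_rot":[11.5,0,0],"linear":[6.8,14.1,25.4],"fingers":7.8},{"delta_rot":[11.5,0,0],"linear":[6.8,14.1,25.4],"fingers":7.8}]'

```text
clock: 1.43
ee_pos: [0.6311, 0.1058, 0.349]
eef_rot: [0.499, 0.5, -0.499, 0.501]
ft_force: [-0.9, -0.1, -0.1]
grip_width: 0.078
```

```bash
python3 - <<'E'
from h import *
st()
s=observe();R0=R.from_quat(s['eef_rot']).as_matrix()
for n in ("side","top"):
    im=read_camera(n)[:,:,::-1]; im=np.ascontiguousarray(im)
    cs=(220,130,200,150) if n=="top" else (200,80,200,150)
    x0,y0,w,h=cs
    c=cv2.resize(im[y0:y0+h,x0:x0+w],None,fx=4,fy=4,interpolation=cv2.INTER_CUBIC)
    for sg in (-1,1):
      q=s['ee_pos']+R0@[.19,sg*s['grip_width']/2,0]
      u,v=proj(n,q);cv2.circle(c,(int((u-x0)*4),int((v-y0)*4)),3,(0,255,0),-1)
    # predicted lid circles
    for X in ([.628,.107,.082],[.625,-.035,.082]):
      pts=[proj(n,np.array(X)+.031*np.array([np.cos(a),np.sin(a),0])) for a in np.linspace(0,6.28,40)]
      cv2.polylines(c,[np.int32([((u-x0)*4,(v-y0)*4) for u,v in pts])],True,(255,255,0),1)
    cv2.imwrite(f"pics/{n}1.png",c)
plan([.628,.107,.061],down(0))
E
```

```text
t 1.4333 grasp [0.631 0.106 0.178] w 0.07804445401452845 F [-0.854 -0.088 -0.094] j [ 0.164  0.43   1.65  -0.001  1.061  0.162]
[[ 0.001  1.     0.002]
 [-0.001  0.002 -1.   ]
 [-1.     0.001  0.001]]
lin cm [11.78 -0.1   0.17] rot deg [ 0.1 -0.   0. ]
```

View pics/side1.png

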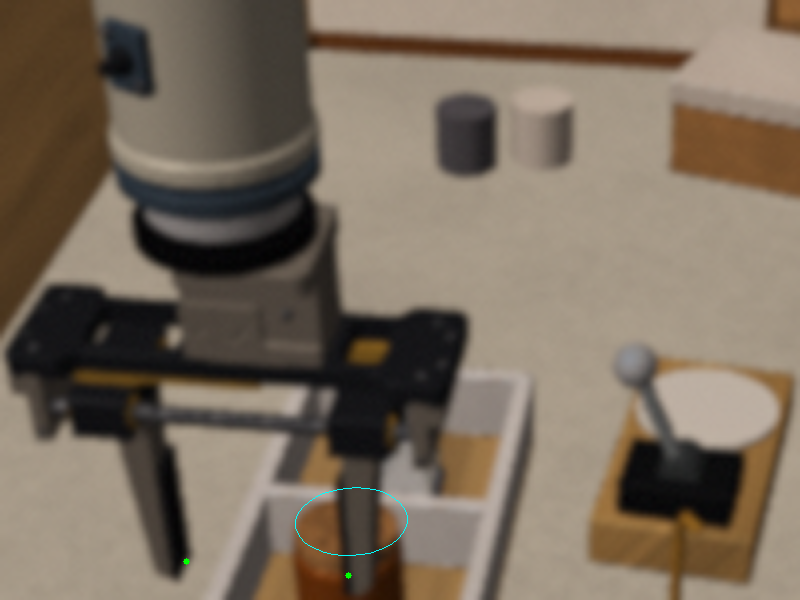

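View pics/top1.png

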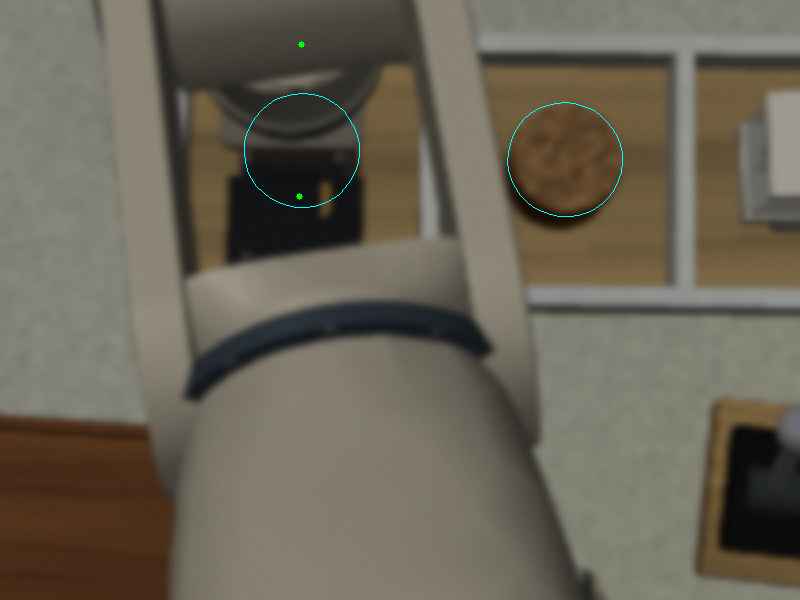

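The side view draws points about 4 px too high: the predicted fingertips are 16 px above the real ones in the 4x crop. That explains the 9 mm height disagreement. The top overlay fits the jar B lid at crop (565,160). I'll descend on the left jar.

Request:
jog_arm --series '[{"delta_rot":[0,0,0],"linear":[2,-0.2,0.0],"fingers":7.8},{"delta_rot":[0,0,0],"linear":[4,-0.2,0.0],"fingers":7.8},{"delta_rot":[0,0,0],"linear":[6,-0.2,0],"fingers":7.8},{"delta_rot":[0,0,0],"linear":[7.5,-0.2,0],"fingers":7.8},{"delta_rot":[0,0,0],"linear":[9,-0.2,0],"fingers":7.8},{"delta_rot":[0,0,0],"linear":[10.5,-0.2,0],"fingers":7.8},{"delta_rot":[0,0,0],"linear":[11.8,-0.2,0],"fingers":7.8},{"delta_rot":[0,0,0],"linear":[11.8,-0.2,0],"fingers":7.8}]'

```text
clock: 2.2
ee_pos: [0.6249, 0.1115, 0.2309]
eef_rot: [0.498, 0.502, -0.499, 0.501]
ft_force: [-0.7, -0.4, -0.2]
grip_width: 0.078
```

Request:
jog_arm --series '[{"delta_rot":[0,0,0],"linear":[0,0,0],"fingers":5.5},{"delta_rot":[0,0,0],"linear":[0,0,0],"fingers":5.5},{"delta_rot":[0,0,0],"linear":[0,0,0],"fingers":5.5},{"delta_rot":[0,0,0],"linear":[0,0,0],"fingers":5.5},{"delta_rot":[0,0,0],"linear":[0,0,0],"fingers":5.5},{"delta_rot":[0,0,0],"linear":[0,0,0],"fingers":5.5}]'

```text
clock: 2.7
ee_pos: [0.6273, 0.1105, 0.2342]
eef_rot: [0.5, 0.501, -0.498, 0.502]
ft_force: [1.9, 1.9, 6.1]
grip_width: 0.0612
```

```bash
python3 - <<'E'
from h import *
st()
E
```

```text
t 2.7 grasp [0.628 0.111 0.063] w 0.06115434287105978 F [1.938 1.946 6.081] j [0.172 0.564 1.728 0.001 0.846 0.166]
[[ 0.003  1.     0.005]
 [ 0.002  0.005 -1.   ]
 [-1.     0.003 -0.002]]
```

Width is 61 mm, so the jar is gripped. I'll lift it.

Request:
jog_arm --series '[{"delta_rot":[0,0,0],"linear":[-1,0,0],"fingers":5.5},{"delta_rot":[0,0,0],"linear":[-3,0,0.0],"fingers":5.5},{"delta_rot":[0,0,0],"linear":[-6.5,0,0],"fingers":5.5},{"delta_rot":[0,0,0],"linear":[-10.5,0,0],"fingers":5.5},{"delta_rot":[0,0,0],"linear":[-14.5,0,0],"fingers":5.5},{"delta_rot":[0,0,0],"linear":[-18.5,-1,0],"fingers":5.5},{"delta_rot":[0,0,0],"linear":[-22,-2,0],"fingers":5.5},{"delta_rot":[0,0,0],"linear":[-25,-3,0],"fingers":5.5}]'

```text
clock: 3.37
ee_pos: [0.5953, 0.1097, 0.4859]
eef_rot: [0.499, 0.501, -0.498, 0.501]
ft_force: [0.2, -0.2, -3.0]
grip_width: 0.0612
```

```bash
python3 - <<'E'
from h import *
st()
g=[.6,.107,.36]
for a in (30,60,90,100):
  plan(g,R.from_rotvec([np.radians(a),0,0]).as_matrix()@down(0))
E
```

```text
t 3.3667 grasp [0.596 0.11  0.315] w 0.06116855036855578 F [ 0.206 -0.219 -2.964] j [0.18  0.257 1.584 0.001 1.299 0.174]
[[ 0.001  1.     0.005]
 [ 0.001  0.005 -1.   ]
 [-1.     0.001 -0.001]]
lin cm [-2.22  0.43  8.82] rot deg [ 0.3 30.  -0. ]
lin cm [ 4.03  0.38 15.08] rot deg [ 0.3 60.   0.1]
lin cm [12.58  0.36 17.38] rot deg [ 0.3 90.   0.2]
lin cm [15.55  0.36 17.12] rot deg [  0.3 100.    0.2]
```

Request:
jog_arm --series '[{"delta_rot":[0,7,0],"linear":[-1,0,2],"fingers":5.5},{"delta_rot":[0,14,0],"linear":[-1.8,0,4.2],"fingers":5.5},{"delta_rot":[0,21,0],"linear":[-2.2,0,6.3],"fingers":5.5},{"delta_rot":[0,28,0],"linear":[-2.2,0,8.2],"fingers":5.5}]'

```text
clock: 3.7
ee_pos: [0.5961, 0.0271, 0.5071]
eef_rot: [0.606, 0.608, -0.36, 0.365]
ft_force: [-1.0, 0.2, -3.9]
grip_width: 0.0611
```

```bash
python3 - <<'E'
from h import *
st()
g=[.6,.107,.36]
for a in (60,80,90,100):
  plan(g,R.from_rotvec([np.radians(a),0,0]).as_matrix()@down(0))
E
```

```text
t 3.7 grasp [0.596 0.108 0.357] w 0.061108273548471245 F [-1.037  0.24  -3.863] j [-0.092  0.245  1.597  0.503  1.374 -0.219]
[[ 0.001  1.     0.008]
 [ 0.475  0.006 -0.88 ]
 [-0.88   0.005 -0.475]]
lin cm [2.18 0.32 8.93] rot deg [ 0.4 31.6  0.1]
lin cm [ 6.13  0.28 13.36] rot deg [ 0.4 51.6  0.1]
lin cm [ 8.62  0.26 15.  ] rot deg [ 0.4 61.6  0.2]
lin cm [11.35  0.25 16.18] rot deg [ 0.4 71.6  0.2]
```

Request:
jog_arm --series '[{"delta_rot":[0,7,0],"linear":[0.2,0,2.2],"fingers":5.5},{"delta_rot":[0,14,0],"linear":[0.6,0,4.3],"fingers":5.5},{"delta_rot":[0,21,0],"linear":[1.1,0,6.3],"fingers":5.5},{"delta_rot":[0,28,0],"linear":[1.8,0,8.2],"fingers":5.5},{"delta_rot":[0,35,0],"linear":[2.8,0,9.8],"fingers":5.5},{"delta_rot":[0,42,0],"linear":[4.1,0,11.5],"fingers":5.5},{"delta_rot":[0,49,0],"linear":[5.6,0,13],"fingers":5.5},{"delta_rot":[0,56,0],"linear":[7.2,0,14.1],"fingers":5.5}]'

```text
clock: 4.37
ee_pos: [0.597, -0.0641, 0.3745]
eef_rot: [0.705, 0.707, -0.034, 0.036]
ft_force: [-0.3, 0.8, -3.2]
grip_width: 0.0612
```

Request:
jog_arm --series '[{"delta_rot":[0,6,0],"linear":[0.2,0,1.8],"fingers":5.5},{"delta_rot":[0,12,0],"linear":[0.5,0,3.6],"fingers":5.5},{"delta_rot":[0,12,0],"linear":[0.5,0,3.6],"fingers":5.5},{"delta_rot":[0,12,0],"linear":[0.5,0,3.6],"fingers":5.5}]'

```text
clock: 4.7
ee_pos: [0.5972, -0.0614, 0.3375]
eef_rot: [0.704, 0.708, 0.036, -0.038]
ft_force: [-0.4, 0.3, -2.6]
grip_width: 0.0608
```

```bash
python3 - <<'E'
from h import *
st()
im=np.ascontiguousarray(read_camera("side")[:,:,::-1]);cv2.imwrite("pics/side2.png",im)
E
```

```text
t 4.7 grasp [0.596 0.109 0.355] w 0.060765414142826345 F [-0.372  0.31  -2.646] j [-0.369  0.69   1.738  1.35   1.893 -0.872]
[[-0.006  1.    -0.003]
 [ 0.995  0.006  0.104]
 [ 0.104 -0.003 -0.995]]
```

View pics/side2.png

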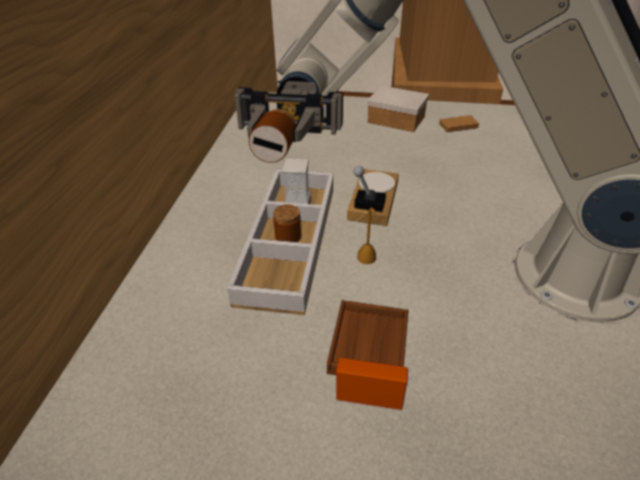

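The side view shows one straight black bar on the white underside at (268,144), so the left jar goes on the disc. I'll bring it back upright on the way over.

```bash
python3 - <<'E'
from h import *
from scipy.spatial.transform import Slerp
A=np.array([.596,.109,.355]);B=np.array([.438,-.250,.28])
s=observe();R0=R.from_quat(s['eef_rot']).as_matrix();p0=s['ee_pos']
for k in range(1,17):
    f=k/16; g=A+f*(B-A)+np.array([0,0,.02*np.sin(np.pi*f)])
    Rt=R.from_rotvec([np.radians(96*(1-f)),0,0]).as_matrix()@down(0)
    t=g-G*Rt[:,0]
    print(k,np.round(R0.T@(t-p0)*100,1),np.round(np.degrees(R.from_matrix(R0.T@Rt).as_rotvec()),1))
E
```

```text
1 [-2.1 -1.2 -1.7] [ 0.  -5.9  0.3]
2 [-4.1 -2.2 -3.6] [  0.  -11.9   0.3]
3 [-5.9 -3.2 -5.5] [  0.  -17.9   0.3]
4 [-7.5 -4.1 -7.2] [  0.1 -23.9   0.3]
5 [-8.9 -5.1 -8.8] [  0.1 -29.9   0.3]
6 [-10.2  -6.1 -10.3] [  0.1 -35.9   0.3]
7 [-11.3  -7.1 -11.5] [  0.1 -41.9   0.3]
8 [-12.3  -8.1 -12.6] [  0.1 -47.9   0.3]
9 [-13.2  -9.1 -13.5] [  0.2 -53.9   0.3]
10 [-14.  -10.1 -14.1] [  0.2 -59.9   0.3]
11 [-14.7 -11.1 -14.5] [  0.2 -65.9   0.3]
12 [-15.3 -12.1 -14.7] [  0.2 -71.9   0.3]
13 [-15.9 -13.1 -14.6] [  0.2 -77.9   0.3]
14 [-16.5 -14.1 -14.3] [  0.2 -83.9   0.3]
15 [-17.  -15.1 -13.8] [  0.3 -89.9   0.3]
16 [-17.5 -16.1 -13.1] [  0.3 -95.9   0.3]
```

Request:
jog_arm --series '[{"delta_rot":[0,-6,0.3],"linear":[-2.1,-1.2,-1.7],"fingers":5.5},{"delta_rot":[0,-12,0.3],"linear":[-4.1,-2.2,-3.6],"fingers":5.5},{"delta_rot":[0,-18,0.3],"linear":[-5.9,-3.2,-5.5],"fingers":5.5},{"delta_rot":[0,-24,0.3],"linear":[-7.5,-4.1,-7.2],"fingers":5.5},{"delta_rot":[0,-30,0.3],"linear":[-8.9,-5.1,-8.8],"fingers":5.5},{"delta_rot":[0,-36,0.3],"linear":[-10.2,-6.1,-10.3],"fingers":5.5},{"delta_rot":[0,-42,0.3],"linear":[-11.3,-7.1,-11.5],"fingers":5.5},{"delta_rot":[0,-48,0.3],"linear":[-12.3,-8.1,-12.6],"fingers":5.5}]'

```text
clock: 5.42
ee_pos: [0.5161, -0.1985, 0.455]
eef_rot: [0.66, 0.657, -0.254, 0.259]
ft_force: [1.0, 0.4, -3.7]
grip_width: 0.0612
```

```bash
cat > p2.py <<'E'
from h import *
def path(B,n,lift=0.0,yaw=0):
    """straight path of grasp point + slerp of orientation to tool-down, n rows"""
    from scipy.spatial.transform import Slerp
    s=observe();R0=R.from_quat(s['eef_rot']).as_matrix();p0=s['ee_pos'];A=p0+G*R0[:,0]
    S=Slerp([0,1],R.from_matrix([R0,down(yaw)]))
    for k in range(1,n+1):
        f=k/n; g=A+f*(np.asarray(B)-A)+np.array([0,0,lift*np.sin(np.pi*f)])
        Rt=S(f).as_matrix();t=g-G*Rt[:,0]
        print(k,np.round(R0.T@(t-p0)*100,1),np.round(np.degrees(R.from_matrix(R0.T@Rt).as_rotvec()),1))
E
python3 - <<'E'
from p2 import *
st();path([.438,-.25,.28],8)
E
```

```text
t 5.4167 grasp [ 0.517 -0.073  0.339] w 0.06123668347867183 F [ 0.997  0.383 -3.737] j [-0.563  0.331  1.675  0.678  1.637 -0.699]
[[ 0.006  1.     0.005]
 [ 0.736 -0.001 -0.677]
 [-0.677  0.008 -0.736]]
1 [-1.  -1.   0.3] [ 0.  -5.9 -0.1]
2 [-1.9 -2.   0.6] [  0.  -11.9  -0.1]
3 [-2.6 -2.9  0.9] [  0.  -17.8  -0.2]
4 [-3.1 -3.9  1.3] [  0.1 -23.7  -0.2]
5 [-3.4 -4.9  1.8] [  0.1 -29.6  -0.3]
6 [-3.6 -5.9  2.3] [  0.1 -35.6  -0.3]
7 [-3.7 -6.8  3. ] [  0.1 -41.5  -0.4]
8 [-3.6 -7.8  3.7] [  0.1 -47.4  -0.4]
```

Request:
jog_arm --series '[{"delta_rot":[0,-6,-0.1],"linear":[-1,-1,0.3],"fingers":5.5},{"delta_rot":[0,-12,-0.1],"linear":[-1.9,-2,0.6],"fingers":5.5},{"delta_rot":[0,-18,-0.2],"linear":[-2.6,-2.9,0.9],"fingers":5.5},{"delta_rot":[0,-24,-0.2],"linear":[-3.1,-3.9,1.3],"fingers":5.5},{"delta_rot":[0,-30,-0.3],"linear":[-3.4,-4.9,1.8],"fingers":5.5},{"delta_rot":[0,-36,-0.3],"linear":[-3.6,-5.9,2.3],"fingers":5.5},{"delta_rot":[0,-42,-0.4],"linear":[-3.7,-6.8,3],"fingers":5.5},{"delta_rot":[0,-47.4,-0.4],"linear":[-3.6,-7.8,3.7],"fingers":5.5}]'

```text
clock: 6.08
ee_pos: [0.4384, -0.2493, 0.4509]
eef_rot: [0.5, 0.5, -0.498, 0.501]
ft_force: [0.4, -0.3, -3.0]
grip_width: 0.0612
```

Request:
jog_arm --series '[{"delta_rot":[0,0,0],"linear":[0,0,0],"fingers":5.5},{"delta_rot":[0,0,0],"linear":[0,0,0],"fingers":5.5}]'

```text
clock: 6.25
ee_pos: [0.4386, -0.2482, 0.4498]
eef_rot: [0.502, 0.503, -0.496, 0.498]
ft_force: [0.3, -0.1, -2.0]
grip_width: 0.0608
```

```bash
python3 - <<'E'
from p2 import *
st();plan([.438,-.25,.13],down(0))
for n in("side","top"): cv2.imwrite(f"pics/{n}3.png",read_camera(n)[:,:,::-1])
a=cv2.imread("pics/side3.png")[60:260,250:450];b=cv2.imread("pics/top3.png")[140:340,360:560]
cv2.imwrite("pics/m3.png",np.hstack([cv2.resize(a,(400,400)),cv2.resize(b,(400,400))]))
st()
E
```

```text
t 6.25 grasp [ 0.439 -0.246  0.279] w 0.06084440438806036 F [ 0.307 -0.128 -1.964] j [-0.521  0.12   1.833  0.01   1.193 -0.528]
[[ 0.     1.     0.003]
 [ 0.011  0.003 -1.   ]
 [-1.     0.    -0.011]]
lin cm [14.87 -0.07  0.34] rot deg [ 0.2 -0.6 -0. ]
t 6.35 grasp [ 0.439 -0.247  0.278] w 0.0611978771605771 F [ 0.175  0.112 -2.569] j [-0.522  0.123  1.832  0.011  1.193 -0.529]
[[-0.001  1.     0.003]
 [ 0.012  0.003 -1.   ]
 [-1.    -0.001 -0.012]]
```

View pics/m3.png

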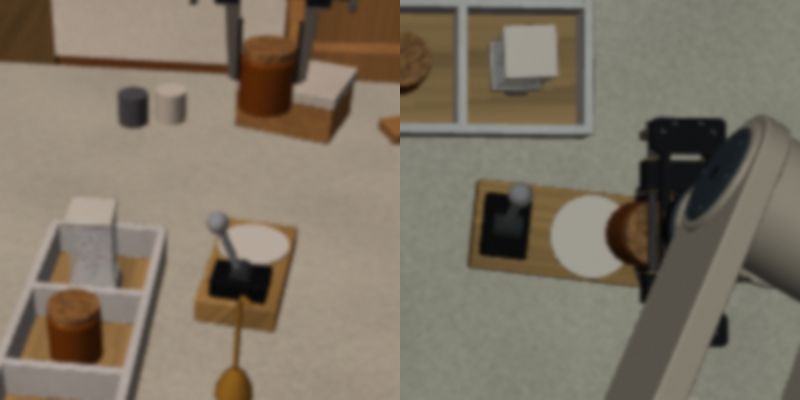

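Request:
jog_arm --series '[{"delta_rot":[0,-0.6,0],"linear":[2.5,0,0.3],"fingers":5.5},{"delta_rot":[0,-0.6,0],"linear":[5.5,0,0.3],"fingers":5.5},{"delta_rot":[0,-0.6,0],"linear":[8.5,0,0.3],"fingers":5.5},{"delta_rot":[0,-0.6,0],"linear":[11.5,0,0.3],"fingers":5.5},{"delta_rot":[0,-0.6,0],"linear":[14,0,0.3],"fingers":5.5},{"delta_rot":[0,-0.6,0],"linear":[16,0,0.3],"fingers":5.5},{"delta_rot":[0,-0.6,0],"linear":[17.5,0,0.3],"fingers":5.5},{"delta_rot":[0,-0.6,0],"linear":[17.5,0,0.3],"fingers":5.5}]'

```text
clock: 7.02
ee_pos: [0.4381, -0.2497, 0.2699]
eef_rot: [0.499, 0.503, -0.5, 0.498]
ft_force: [-0.5, -0.1, -2.1]
grip_width: 0.0609
```

```bash
python3 - <<'E'
from p2 import *
st();plan([.438,-.25,.092],down(0))
for n in("side","top"): cv2.imwrite(f"pics/{n}4.png",read_camera(n)[:,:,::-1])
a=cv2.imread("pics/side4.png")[110:210,320:420];b=cv2.imread("pics/top4.png")[200:300,390:490]
cv2.imwrite("pics/m4.png",np.hstack([cv2.resize(a,(400,400)),cv2.resize(b,(400,400))]))
E
```

```text
t 7.0167 grasp [ 0.437 -0.249  0.099] w 0.06088612028149158 F [-0.535 -0.077 -2.114] j [-0.521  0.35   1.999  0.     0.801 -0.524]
[[-0.007  1.     0.002]
 [ 0.004  0.002 -1.   ]
 [-1.    -0.007 -0.004]]
lin cm [ 0.69 -0.01  0.03] rot deg [ 0.1 -0.2  0.4]
```

View pics/m4.png

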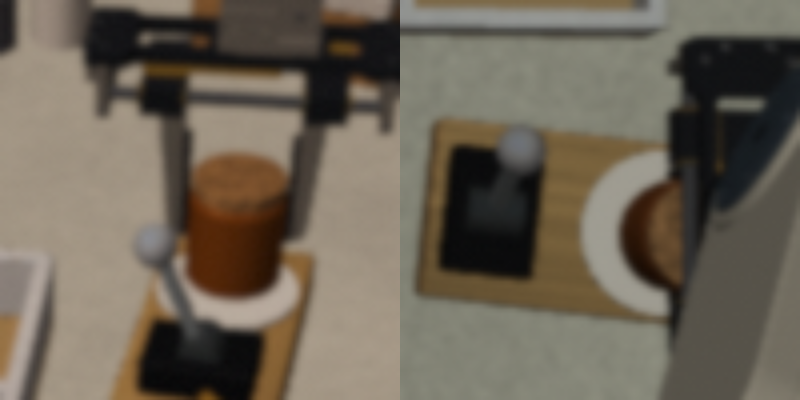

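Request:
jog_arm --series '[{"delta_rot":[0,0,0],"linear":[0.2,0,0],"fingers":5.5},{"delta_rot":[0,0,0],"linear":[0.4,0,0],"fingers":5.5},{"delta_rot":[0,0,0],"linear":[0.6,0,0],"fingers":5.5},{"delta_rot":[0,0,0],"linear":[0.6,0,0],"fingers":5.5}]'

```text
clock: 7.45
ee_pos: [0.4385, -0.25, 0.2667]
eef_rot: [0.499, 0.502, -0.5, 0.5]
ft_force: [-0.1, -0.2, -1.9]
grip_width: 0.0611
```

Request:
jog_arm --series '[{"delta_rot":[0,0,0],"linear":[0.1,0,0],"fingers":5.5},{"delta_rot":[0,0,0],"linear":[0.2,0,0],"fingers":5.5},{"delta_rot":[0,0,0],"linear":[0.2,0,0],"fingers":5.5}]'

```text
clock: 7.7
ee_pos: [0.4384, -0.25, 0.2643]
eef_rot: [0.499, 0.502, -0.5, 0.5]
ft_force: [0.8, -0.5, -3.1]
grip_width: 0.0614
```

Request:
jog_arm --series '[{"delta_rot":[0,0,0],"linear":[0.1,0,0],"fingers":5.5},{"delta_rot":[0,0,0],"linear":[0.2,0,0],"fingers":5.5},{"delta_rot":[0,0,0],"linear":[0.2,0,0],"fingers":5.5}]'

```text
clock: 7.95
ee_pos: [0.4384, -0.2499, 0.2622]
eef_rot: [0.499, 0.502, -0.5, 0.5]
ft_force: [0.8, 0.8, -2.3]
grip_width: 0.061
```

Request:
jog_arm --series '[{"delta_rot":[0,0,0],"linear":[0.1,0,0],"fingers":5.5},{"delta_rot":[0,0,0],"linear":[0.1,0,0],"fingers":5.5}]'

```text
clock: 8.12
ee_pos: [0.4385, -0.25, 0.262]
eef_rot: [0.498, 0.502, -0.5, 0.5]
ft_force: [-2.2, 0.9, 6.6]
grip_width: 0.0609
```

Contact: Fz went from -2.5 to +6.6 N. I'll release and look.

Request:
jog_arm --series '[{"delta_rot":[0,0,0],"linear":[0,0,0],"fingers":6.8},{"delta_rot":[0,0,0],"linear":[0,0,0],"fingers":8.0},{"delta_rot":[0,0,0],"linear":[0,0,0],"fingers":8.0},{"delta_rot":[0,0,0],"linear":[0,0,0],"fingers":8.0}]'

```text
clock: 8.45
ee_pos: [0.4385, -0.25, 0.2614]
eef_rot: [0.499, 0.502, -0.5, 0.5]
ft_force: [-0.1, 0.1, -0.6]
grip_width: 0.0799
```

Request:
jog_arm --series '[{"delta_rot":[0,0,0],"linear":[-1.5,0,0],"fingers":8.0},{"delta_rot":[0,0,0],"linear":[-4,0,0],"fingers":8.0},{"delta_rot":[0,0,0],"linear":[-7.5,0,0],"fingers":8.0},{"delta_rot":[0,0,0],"linear":[-11,0,0],"fingers":8.0}]'

```text
clock: 8.78
ee_pos: [0.4384, -0.2498, 0.372]
eef_rot: [0.498, 0.503, -0.5, 0.499]
ft_force: [1.1, 0.2, -0.4]
grip_width: 0.0799
```

```bash
python3 - <<'E'
from p2 import *
st();path([.625,-.035,.15],12,.04)
cv2.imwrite("pics/side5.png",cv2.resize(read_camera("side")[130:230,300:420,::-1],None,fx=5,fy=5))
E
```

```text
t 8.7833 grasp [ 0.437 -0.25   0.201] w 0.07993214538990835 F [ 1.088  0.167 -0.395] j [-0.521  0.204  1.918 -0.001  1.024 -0.523]
[[-0.005  1.     0.003]
 [ 0.002  0.003 -1.   ]
 [-1.    -0.005 -0.002]]
1 [-0.6  1.6 -1.8] [ 0. -0.  0.]
2 [-1.2  3.1 -3.6] [ 0.  -0.   0.1]
3 [-1.6  4.7 -5.4] [ 0.  -0.   0.1]
4 [-1.8  6.2 -7.1] [ 0.1 -0.   0.1]
5 [-1.8  7.8 -8.9] [ 0.1 -0.   0.1]
6 [ -1.5   9.4 -10.7] [ 0.1 -0.1  0.2]
7 [ -0.9  10.9 -12.5] [ 0.1 -0.1  0.2]
8 [ -0.1  12.5 -14.3] [ 0.1 -0.1  0.2]
9 [  0.9  14.1 -16.1] [ 0.1 -0.1  0.2]
10 [  2.2  15.6 -17.8] [ 0.2 -0.1  0.3]
11 [  3.6  17.2 -19.6] [ 0.2 -0.1  0.3]
12 [  5.   18.8 -21.4] [ 0.2 -0.1  0.3]
```

View pics/side5.png

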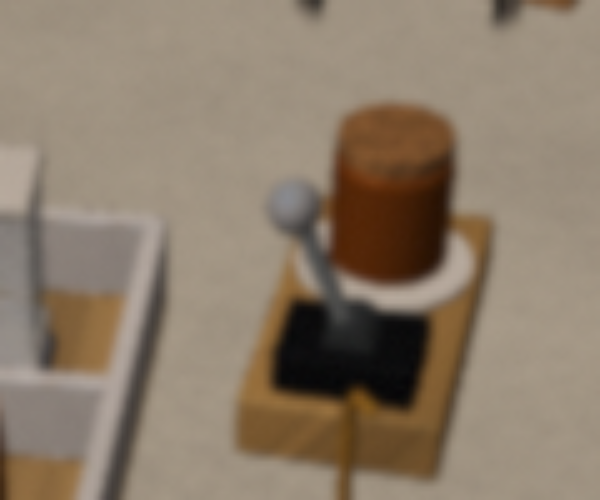

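The jar stands upright on the disc, with its base centred at about crop (390,249). On to the second jar.

Request:
jog_arm --series '[{"delta_rot":[0,0,0],"linear":[-1,2.3,-2.7],"fingers":8.0},{"delta_rot":[0,0,0],"linear":[-1.8,4.7,-5.4],"fingers":8.0},{"delta_rot":[0,0,0],"linear":[-1.8,7,-8],"fingers":8.0},{"delta_rot":[0,0,0],"linear":[-1.5,9.4,-10.7],"fingers":8.0},{"delta_rot":[0,0,0],"linear":[-0.5,11.7,-13.4],"fingers":8.0},{"delta_rot":[0,0,0],"linear":[0.9,14.1,-16.1],"fingers":7.8},{"delta_rot":[0,0,0.2],"linear":[3,16.5,-18.8],"fingers":7.8},{"delta_rot":[0,0,0.3],"linear":[5,18.7,-21.4],"fingers":7.8}]'

```text
clock: 9.5
ee_pos: [0.6262, -0.0338, 0.3202]
eef_rot: [0.5, 0.5, -0.498, 0.501]
ft_force: [-0.1, -1.0, 1.0]
grip_width: 0.0781
```

Request:
jog_arm --series '[{"delta_rot":[0,0,0],"linear":[0,0,0],"fingers":7.8},{"delta_rot":[0,0,0],"linear":[0,0,0],"fingers":7.8}]'

```text
clock: 9.67
ee_pos: [0.6252, -0.034, 0.3189]
eef_rot: [0.498, 0.502, -0.499, 0.501]
ft_force: [-0.9, -0.6, 0.4]
grip_width: 0.0781
```

```bash
python3 - <<'E'
from p2 import *
st();plan([.625,-.035,.061],down(0))
t=read_camera("top")
cv2.imwrite("pics/top6.png",cv2.resize(t[190:310,370:500,::-1],None,fx=4,fy=4))
s=read_camera("side");cv2.imwrite("pics/side6.png",cv2.resize(s[110:270,210:410,::-1],None,fx=4,fy=4))
E
```

```text
t 9.6667 grasp [ 0.625 -0.034  0.148] w 0.07806738433110044 F [-0.875 -0.606  0.387] j [-0.057  0.444  1.704  0.001  0.995 -0.063]
[[-0.001  1.     0.006]
 [ 0.001  0.006 -1.   ]
 [-1.    -0.001 -0.001]]
lin cm [ 8.69 -0.01  0.11] rot deg [ 0.3 -0.1  0.1]
```

View pics/top6.png

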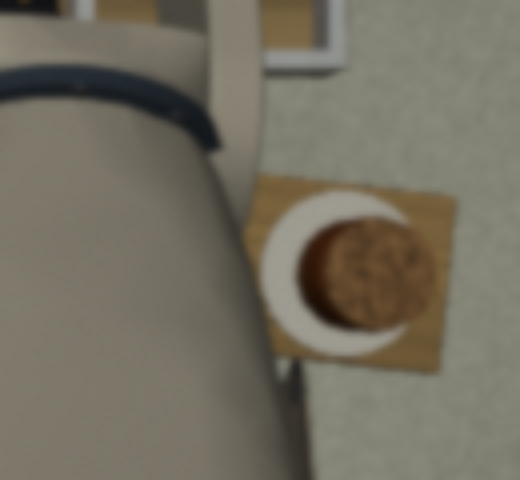

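View pics/side6.png

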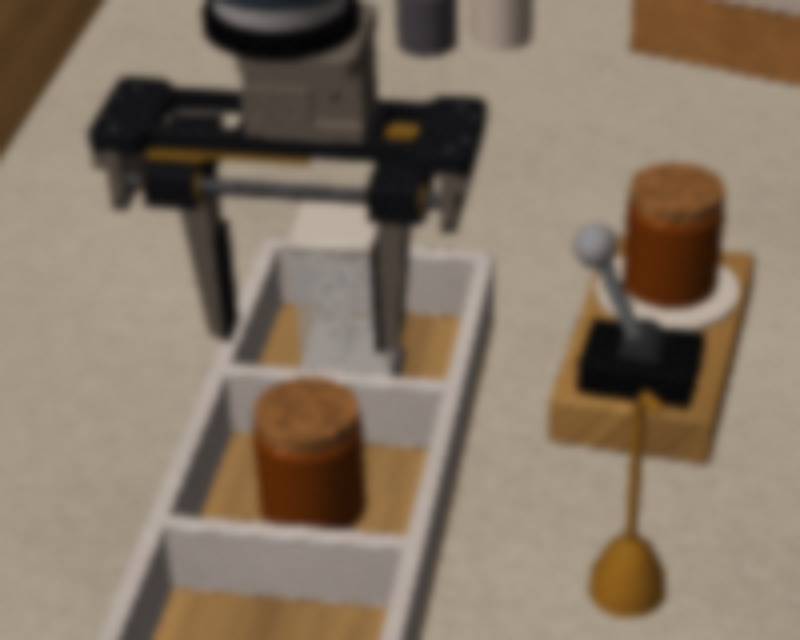

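```bash
python3 - <<'E'
from h import *
print(atz('top',465,258.5,.110),atz('top',456,258.1,.038))
E
```

```text
[ 0.4362381  -0.25227839  0.11      ] [ 0.43797007 -0.25000687  0.038     ]
```

Request:
jog_arm --series '[{"delta_rot":[0,0,0],"linear":[2,0,0.1],"fingers":7.8},{"delta_rot":[0,0,0],"linear":[4,0,0.1],"fingers":7.8},{"delta_rot":[0,0,0],"linear":[5.5,0,0.1],"fingers":7.8},{"delta_rot":[0,0,0],"linear":[7.2,0,0.1],"fingers":7.8},{"delta_rot":[0,0,0],"linear":[8.7,0,0.1],"fingers":7.8},{"delta_rot":[0,0,0],"linear":[8.7,0,0.1],"fingers":7.8}]'

```text
clock: 10.27
ee_pos: [0.6236, -0.0376, 0.2323]
eef_rot: [0.499, 0.501, -0.5, 0.5]
ft_force: [-0.6, -0.5, -0.2]
grip_width: 0.078
```

Request:
jog_arm --series '[{"delta_rot":[0,0,0],"linear":[0,0,0],"fingers":5.5},{"delta_rot":[0,0,0],"linear":[0,0,0],"fingers":5.5},{"delta_rot":[0,0,0],"linear":[0,0,0],"fingers":5.5},{"delta_rot":[0,0,0],"linear":[0,0,0],"fingers":5.5},{"delta_rot":[0,0,0],"linear":[0,0,0],"fingers":5.5},{"delta_rot":[0,0,0],"linear":[0,0,0],"fingers":5.5}]'

```text
clock: 10.77
ee_pos: [0.6258, -0.0367, 0.2356]
eef_rot: [0.5, 0.5, -0.498, 0.502]
ft_force: [-0.3, -2.1, 8.4]
grip_width: 0.0613
```

The bar jar is within 3 mm of the disc middle and the second jar is gripped at 61 mm. Lifting and turning as before.

Request:
jog_arm --series '[{"delta_rot":[0,0,0],"linear":[-1,0,0],"fingers":5.5},{"delta_rot":[0,0,0],"linear":[-3,0,0.0],"fingers":5.5},{"delta_rot":[0,0,0],"linear":[-6.5,0,0],"fingers":5.5},{"delta_rot":[0,0,0],"linear":[-10.5,0,0],"fingers":5.5},{"delta_rot":[0,0,0],"linear":[-14.5,0,-0.5],"fingers":5.5},{"delta_rot":[0,0,0],"linear":[-18.5,-1,-2],"fingers":5.5},{"delta_rot":[0,0,0],"linear":[-22,-2,-4],"fingers":5.5},{"delta_rot":[0,0,0],"linear":[-25,-3,-6.5],"fingers":5.5}]'

```text
clock: 11.43
ee_pos: [0.5937, 0.0278, 0.4867]
eef_rot: [0.501, 0.5, -0.499, 0.501]
ft_force: [1.1, -0.0, -0.7]
grip_width: 0.0615
```

Request:
jog_arm --series '[{"delta_rot":[0,7,0],"linear":[-1,0,1],"fingers":5.5},{"delta_rot":[0,14,0],"linear":[-1.8,0,2.2],"fingers":5.5},{"delta_rot":[0,21,0],"linear":[-2.2,0,3.3],"fingers":5.5},{"delta_rot":[0,28,0],"linear":[-2.2,0,4.5],"fingers":5.5},{"delta_rot":[0,28,0],"linear":[-2.2,0,4.5],"fingers":5.5}]'

```text
clock: 11.85
ee_pos: [0.5943, -0.019, 0.5058]
eef_rot: [0.607, 0.607, -0.361, 0.363]
ft_force: [-0.1, -1.1, -2.7]
grip_width: 0.0609
```

```bash
python3 - <<'E'
from h import *
st()
g=[.596,.109,.36]
s=observe();R0=R.from_quat(s['eef_rot']).as_matrix();p0=s['ee_pos'];A=p0+G*R0[:,0]
a0=np.degrees(np.arctan2(R0[1,0],-R0[2,0]))
for k in range(1,11):
    f=k/10;Rt=R.from_rotvec([np.radians(a0+f*(96-a0)),0,0]).as_matrix()@down(0)
    t=A+f*(np.array(g)-A)-G*Rt[:,0]
    print(k,np.round(R0.T@(t-p0)*100,1),np.round(np.degrees(R.from_matrix(R0.T@Rt).as_rotvec()),1))
E
```

```text
t 11.85 grasp [0.594 0.062 0.355] w 0.06090246018005332 F [-0.087 -1.132 -2.73 ] j [-0.168  0.253  1.591  0.495  1.409 -0.279]
[[ 0.001  1.     0.002]
 [ 0.475  0.001 -0.88 ]
 [-0.88   0.002 -0.475]]
1 [0.3 0.  1.6] [ 0.1  6.8 -0.1]
2 [0.8 0.  3.1] [ 0.1 13.5 -0. ]
3 [1.6 0.1 4.6] [ 0.1 20.3 -0. ]
4 [2.6 0.1 6. ] [ 0.1 27.1 -0. ]
5 [3.8 0.1 7.3] [ 0.1 33.8 -0. ]
6 [5.2 0.1 8.5] [ 0.1 40.6 -0. ]
7 [6.8 0.1 9.5] [ 0.1 47.3 -0. ]
8 [ 8.5  0.1 10.4] [ 0.1 54.1 -0. ]
9 [10.4  0.1 11. ] [ 0.1 60.9  0. ]
10 [12.4  0.1 11.5] [ 0.1 67.6  0. ]
```

Request:
jog_arm --series '[{"delta_rot":[0,6.8,0],"linear":[0.3,0,1.6],"fingers":5.5},{"delta_rot":[0,13.5,0],"linear":[0.8,0,3.1],"fingers":5.5},{"delta_rot":[0,20.3,0],"linear":[1.6,0,4.6],"fingers":5.5},{"delta_rot":[0,27,0],"linear":[2.6,0,6],"fingers":5.5},{"delta_rot":[0,33.8,0],"linear":[3.8,0,7.3],"fingers":5.5},{"delta_rot":[0,40.6,0],"linear":[5.2,0,8.5],"fingers":5.5},{"delta_rot":[0,47.3,0],"linear":[6.8,0,9.5],"fingers":5.5},{"delta_rot":[0,54,0],"linear":[8.5,0,10.4],"fingers":5.5}]'

```text
clock: 12.52
ee_pos: [0.5948, -0.0686, 0.3807]
eef_rot: [0.704, 0.707, -0.049, 0.049]
ft_force: [-0.1, 0.7, -2.7]
grip_width: 0.0612
```

Request:
jog_arm --series '[{"delta_rot":[0,7,0],"linear":[0.2,0,2.2],"fingers":5.5},{"delta_rot":[0,13,0],"linear":[0.5,0,4],"fingers":5.5},{"delta_rot":[0,13,0],"linear":[0.5,0,4],"fingers":5.5},{"delta_rot":[0,13,0],"linear":[0.5,0,4],"fingers":5.5},{"delta_rot":[0,13,0],"linear":[0.5,0,4],"fingers":5.5}]'

```text
clock: 12.93
ee_pos: [0.5954, -0.0689, 0.3421]
eef_rot: [0.704, 0.709, 0.03, -0.029]
ft_force: [0.2, 0.3, -1.1]
grip_width: 0.0616
```

```bash
python3 - <<'E'
from p2 import *
st()
s=read_camera("side");cv2.imwrite("pics/side7.png",s[:,:,::-1])
path([.419,.234,.25],16)
E
```

```text
t 12.9333 grasp [0.594 0.102 0.356] w 0.061598574852775465 F [ 0.19   0.251 -1.119] j [-0.381  0.679  1.735  1.331  1.889 -0.867]
[[-0.006  1.     0.001]
 [ 0.997  0.006  0.083]
 [ 0.083  0.002 -0.997]]
1 [ 0.9 -1.1 -1. ] [ 0.  -5.9  0. ]
2 [ 1.9 -2.2 -2. ] [  0.  -11.8   0. ]
3 [ 3.1 -3.3 -3. ] [  0.1 -17.8   0. ]
4 [ 4.5 -4.4 -3.9] [  0.1 -23.7   0. ]
5 [ 6.1 -5.5 -4.8] [  0.1 -29.6   0. ]
6 [ 7.8 -6.6 -5.5] [  0.1 -35.5   0. ]
7 [ 9.7 -7.7 -6.2] [  0.2 -41.5   0. ]
8 [11.7 -8.8 -6.7] [  0.2 -47.4   0. ]
9 [13.9 -9.8 -7.1] [  0.2 -53.3   0.1]
10 [ 16.1 -10.9  -7.4] [  0.2 -59.2   0.1]
11 [ 18.5 -12.   -7.5] [  0.3 -65.2   0.1]
12 [ 20.9 -13.1  -7.4] [  0.3 -71.1   0.1]
13 [ 23.3 -14.2  -7.1] [  0.3 -77.    0.1]
14 [ 25.9 -15.3  -6.7] [  0.3 -82.9   0.1]
15 [ 28.4 -16.4  -6.1] [  0.4 -88.9   0.1]
16 [ 30.9 -17.5  -5.3] [  0.4 -94.8   0.1]
```

View pics/side7.png

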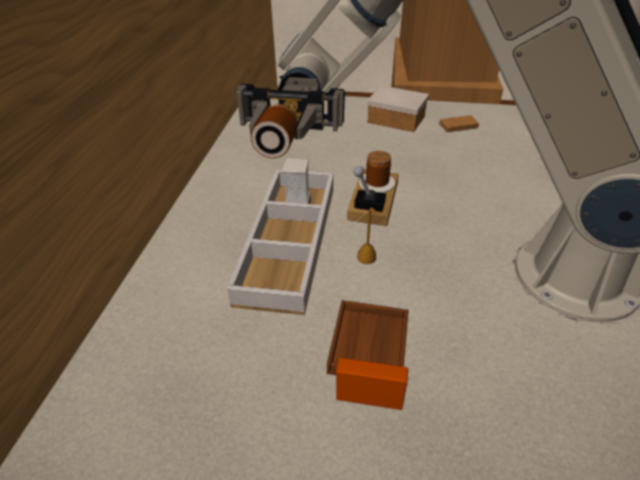

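The underside at (271,137) shows a black ring, so this jar goes in the tray.

Request:
jog_arm --series '[{"delta_rot":[0,-6,0],"linear":[0.9,-1.1,-1],"fingers":5.5},{"delta_rot":[0,-11.8,0],"linear":[1.9,-2.2,-2],"fingers":5.5},{"delta_rot":[0,-17.8,0],"linear":[3.1,-3.3,-3],"fingers":5.5},{"delta_rot":[0,-23.7,0],"linear":[4.5,-4.4,-3.9],"fingers":5.5},{"delta_rot":[0,-29.6,0],"linear":[6.1,-5.5,-4.8],"fingers":5.5},{"delta_rot":[0,-35.5,0],"linear":[7.8,-6.6,-5.5],"fingers":5.5},{"delta_rot":[0,-41.5,0],"linear":[9.7,-7.7,-6.2],"fingers":5.5},{"delta_rot":[0,-47.4,0],"linear":[11.7,-8.8,-6.7],"fingers":5.5}]'

```text
clock: 13.65
ee_pos: [0.506, 0.0411, 0.4213]
eef_rot: [0.659, 0.658, -0.255, 0.261]
ft_force: [-0.1, 1.2, -2.1]
grip_width: 0.0611
```

```bash
python3 - <<'E'
from p2 import *
st()
path([.419,.230,.25],8)
E
```

```text
t 13.65 grasp [0.507 0.167 0.305] w 0.061058007432511475 F [-0.136  1.176 -2.09 ] j [-0.166  0.221  1.91   0.849  1.306 -0.534]
[[ 0.005  1.     0.007]
 [ 0.734  0.002 -0.679]
 [-0.679  0.009 -0.734]]
1 [ 1.1 -1.1 -1.8] [ 0.  -5.9 -0.1]
2 [ 2.5 -2.2 -3.6] [  0.1 -11.8  -0.1]
3 [ 3.9 -3.3 -5.3] [  0.1 -17.7  -0.2]
4 [ 5.6 -4.3 -7. ] [  0.1 -23.6  -0.2]
5 [ 7.4 -5.4 -8.6] [  0.2 -29.5  -0.3]
6 [  9.4  -6.5 -10.2] [  0.2 -35.4  -0.3]
7 [ 11.6  -7.6 -11.6] [  0.3 -41.3  -0.4]
8 [ 13.8  -8.7 -12.9] [  0.3 -47.2  -0.4]
```

Request:
jog_arm --series '[{"delta_rot":[0,-5.9,-0.1],"linear":[1.1,-1.1,-1.8],"fingers":5.5},{"delta_rot":[0,-11.8,-0.1],"linear":[2.5,-2.2,-3.6],"fingers":5.5},{"delta_rot":[0,-17.7,-0.2],"linear":[3.9,-3.3,-5.3],"fingers":5.5},{"delta_rot":[0,-23.6,-0.2],"linear":[5.6,-4.3,-7],"fingers":5.5},{"delta_rot":[0.2,-29.5,-0.3],"linear":[7.4,-5.4,-8.6],"fingers":5.5},{"delta_rot":[0.2,-35.4,-0.3],"linear":[9.4,-6.5,-10.2],"fingers":5.5},{"delta_rot":[0.3,-41.3,-0.4],"linear":[11.6,-7.6,-11.6],"fingers":5.5},{"delta_rot":[0.3,-47.2,-0.4],"linear":[13.8,-8.7,-12.9],"fingers":5.5}]'

```text
clock: 14.32
ee_pos: [0.4184, 0.2305, 0.4237]
eef_rot: [0.502, 0.501, -0.498, 0.499]
ft_force: [-0.2, 0.4, -3.4]
grip_width: 0.0615
```

Request:
jog_arm --series '[{"delta_rot":[0,0,0],"linear":[0,0,0],"fingers":5.5},{"delta_rot":[0,0,0],"linear":[0,0,0],"fingers":5.5}]'

```text
clock: 14.48
ee_pos: [0.4181, 0.2311, 0.4221]
eef_rot: [0.5, 0.505, -0.497, 0.498]
ft_force: [-0.5, -0.5, -1.8]
grip_width: 0.061
```

```bash
python3 - <<'E'
from p2 import *
st()
plan([.419,.230,.07],down(0))
E
```

```text
t 14.4833 grasp [0.418 0.233 0.251] w 0.06104028141917962 F [-0.471 -0.475 -1.762] j [0.498 0.102 1.919 0.011 1.118 0.488]
[[-0.003  1.     0.006]
 [ 0.01   0.006 -1.   ]
 [-1.    -0.003 -0.01 ]]
lin cm [18.11  0.14  0.29] rot deg [ 0.3 -0.6  0.1]
```

Request:
jog_arm --series '[{"delta_rot":[0,-0.6,0],"linear":[3,0,0.2],"fingers":5.5},{"delta_rot":[0,-0.6,0],"linear":[6,0,0.2],"fingers":5.5},{"delta_rot":[0,-0.6,0],"linear":[9,0,0.2],"fingers":5.5},{"delta_rot":[0,-0.6,0],"linear":[12,0,0.2],"fingers":5.5},{"delta_rot":[0,-0.6,0],"linear":[14.5,0,0.2],"fingers":5.5},{"delta_rot":[0,-0.6,0],"linear":[16.5,0,0.2],"fingers":5.5},{"delta_rot":[0,-0.6,0],"linear":[18,0,0.2],"fingers":5.5},{"delta_rot":[0,-0.6,0],"linear":[18,0,0.2],"fingers":5.5}]'

```text
clock: 15.15
ee_pos: [0.418, 0.2271, 0.239]
eef_rot: [-0.498, -0.501, 0.503, -0.498]
ft_force: [-0.5, -1.0, -2.1]
grip_width: 0.0615
```

Request:
jog_arm --series '[{"delta_rot":[0,0,0],"linear":[0.2,0,0],"fingers":5.5},{"delta_rot":[0,0,0],"linear":[0.4,0,0],"fingers":5.5},{"delta_rot":[0,0,0],"linear":[0.6,0,0],"fingers":5.5},{"delta_rot":[0,0,0],"linear":[0.6,0,0],"fingers":5.5}]'

```text
clock: 15.48
ee_pos: [0.4183, 0.2288, 0.2351]
eef_rot: [-0.498, -0.501, 0.501, -0.499]
ft_force: [-1.5, 0.1, -2.6]
grip_width: 0.0613
```

Request:
jog_arm --series '[{"delta_rot":[0,0,0],"linear":[0.2,0,0],"fingers":5.5},{"delta_rot":[0,0,0],"linear":[0.3,0,0],"fingers":5.5},{"delta_rot":[0,0,0],"linear":[0.3,0,0],"fingers":5.5}]'

```text
clock: 15.73
ee_pos: [0.4182, 0.2291, 0.2332]
eef_rot: [-0.498, -0.501, 0.501, -0.5]
ft_force: [-5.9, -4.5, 25.4]
grip_width: 0.0612
```

Request:
jog_arm --series '[{"delta_rot":[0,0,0],"linear":[0.1,0,0],"fingers":5.5},{"delta_rot":[0,0,0],"linear":[0.15,0,0],"fingers":5.5},{"delta_rot":[0,0,0],"linear":[0.15,0,0],"fingers":5.5}]'

```text
clock: 15.98
ee_pos: [0.4182, 0.2291, 0.2329]
eef_rot: [0.498, 0.501, -0.501, 0.5]
ft_force: [-9.3, -6.6, 45.1]
grip_width: 0.0615
```

Contact came earlier than I expected and it pressed to 45 N on the grasped jar. I'll back off before releasing.

Request:
jog_arm --series '[{"delta_rot":[0,0,0],"linear":[-0.1,0,0],"fingers":5.5},{"delta_rot":[0,0,0],"linear":[-0.25,0,0],"fingers":5.5},{"delta_rot":[0,0,0],"linear":[-0.25,0,0],"fingers":5.5}]'

```text
clock: 16.23
ee_pos: [0.4181, 0.2291, 0.2331]
eef_rot: [-0.498, -0.501, 0.501, -0.5]
ft_force: [0.6, -1.8, 10.1]
grip_width: 0.0615
```

Request:
jog_arm --series '[{"delta_rot":[0,0,0],"linear":[-0.05,0,0],"fingers":6.5},{"delta_rot":[0,0,0],"linear":[-0.05,0,0],"fingers":7.6},{"delta_rot":[0,0,0],"linear":[-0.05,0,0],"fingers":7.8},{"delta_rot":[0,0,0],"linear":[-0.05,0,0],"fingers":7.8}]'

```text
clock: 16.57
ee_pos: [0.4178, 0.2289, 0.2325]
eef_rot: [-0.497, -0.501, 0.502, -0.499]
ft_force: [-0.8, 0.2, 0.1]
grip_width: 0.0778
```

Request:
jog_arm --series '[{"delta_rot":[0,0,0],"linear":[-1.5,0,0],"fingers":7.8},{"delta_rot":[0,0,0],"linear":[-4.5,0,0],"fingers":7.8},{"delta_rot":[0,0,0],"linear":[-8,0,0],"fingers":7.8},{"delta_rot":[0,0,0],"linear":[-12,0,0],"fingers":7.8},{"delta_rot":[0,0,0],"linear":[-16,0,0],"fingers":7},{"delta_rot":[0,0,0],"linear":[-18,0,0],"fingers":6}]'

```text
clock: 17.07
ee_pos: [0.4196, 0.2297, 0.4171]
eef_rot: [0.499, 0.501, -0.5, 0.5]
ft_force: [1.6, 0.4, -0.5]
grip_width: 0.0667
```

```bash
python3 - <<'E'
from p2 import *
st()
t=read_camera("top")
cv2.imwrite("pics/top8.png",cv2.resize(t[200:320,160:340,::-1],None,fx=4,fy=4))
c=cv2.resize(t[215:275,390:450,::-1],None,fx=9,fy=9,interpolation=cv2.INTER_CUBIC);cv2.imwrite("pics/top8l.png",c)
s=read_camera("side");cv2.imwrite("pics/side8.png",s[:,:,::-1])
c=cv2.resize(s[150:230,335:415,::-1],None,fx=7,fy=7,interpolation=cv2.INTER_CUBIC);cv2.imwrite("pics/side8l.png",c)
E
```

```text
t 17.0667 grasp [0.419 0.23  0.246] w 0.06672298701785692 F [ 1.628  0.432 -0.496] j [0.497 0.109 1.922 0.001 1.112 0.496]
[[-0.002  1.     0.001]
 [-0.     0.001 -1.   ]
 [-1.    -0.002  0.   ]]
```

View pics/top8.png

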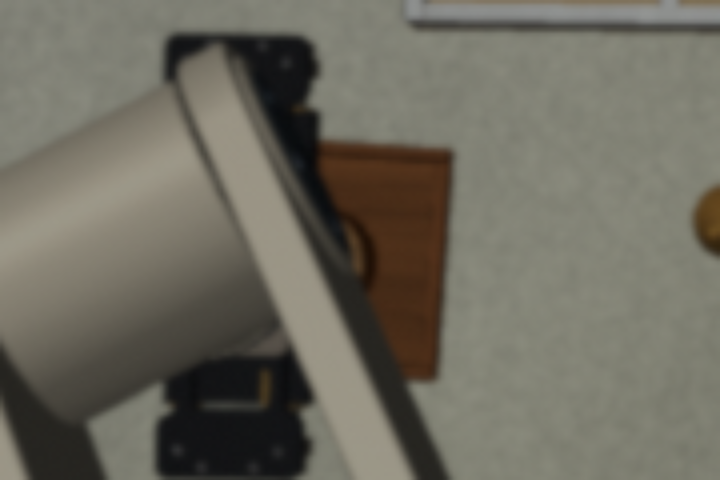

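View pics/side8.png

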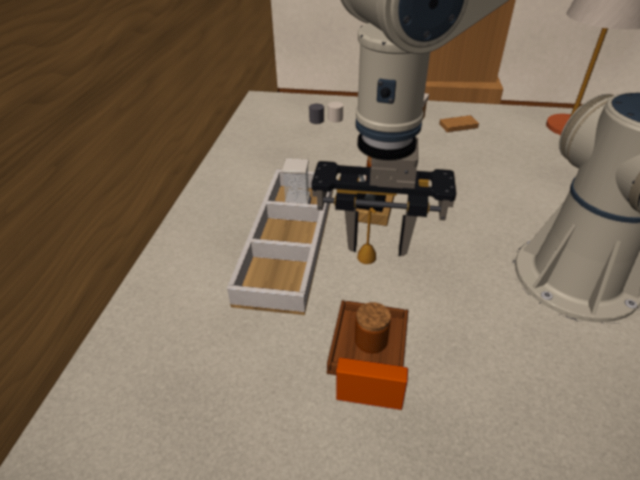

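View pics/top8l.png

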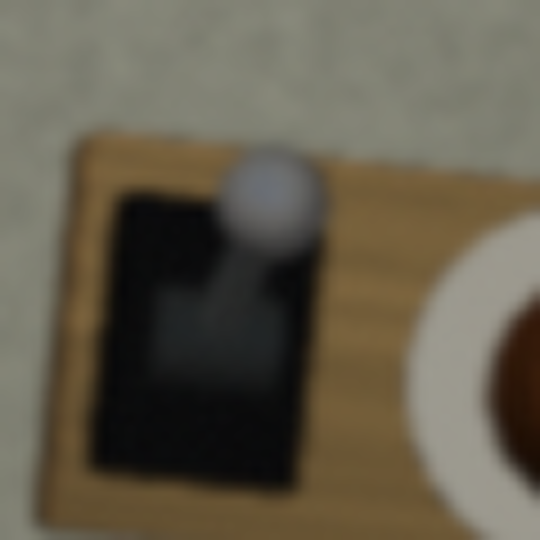

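View pics/side8l.png

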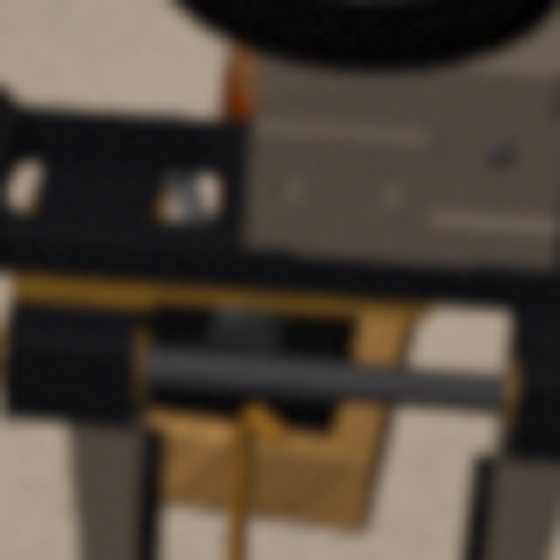

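```bash
python3 - <<'E'
from h import *
h=atz('top',413.1,252.9,.059)
for z in(.115,.118,.122,.126): print(atz('top',420.3,237.4,z))
ux=np.array([.995,-.099]);uy=np.array([.099,.995])
print("hinge by housing",h,"by disc",np.array([.438,-.25])+.098*uy)
for th in(.43,.5,.6):
    P=np.r_[h[:2]+.075*np.sin(th)*ux,.056+.075*np.cos(th)];print(th,P,proj('top',P))
plan([.478,-.155,.2],down(-.1))
E
```

```text
[ 0.47919705 -0.15726302  0.115     ]
[ 0.47905264 -0.15674086  0.118     ]
[ 0.47886008 -0.15604464  0.122     ]
[ 0.47866752 -0.15534843  0.126     ]
hinge by housing [ 0.44786428 -0.15133875  0.059     ] by disc [ 0.447702 -0.15249 ]
0.43 [ 0.47897326 -0.15443402  0.12417243] (np.float64(419.7087358963763), np.float64(237.28813176459695))
0.5 [ 0.48364141 -0.15489849  0.12181869] (np.float64(419.74025588977025), np.float64(235.10493593783926))
0.6 [ 0.49000072 -0.15553122  0.11790017] (np.float64(419.72408157641377), np.float64(232.16358447993935))
lin cm [ 4.52  5.75 38.5 ] rot deg [ 5.8 -0.   0. ]
```

The ring jar stands upright in the tray at side pixel (372,328). The lever ball is near (0.479,-0.155,0.124), leaning about 0.43 rad from upright. I'll move over to grip it.

Request:
jog_arm --series '[{"delta_rot":[1,0,0],"linear":[0,0.7,4],"fingers":6},{"delta_rot":[2,0,0],"linear":[0.5,1.4,8],"fingers":6},{"delta_rot":[3,0,0],"linear":[1,2,12],"fingers":6},{"delta_rot":[4,0,0],"linear":[1.5,2.8,16],"fingers":6},{"delta_rot":[5,0,0],"linear":[1.5,3.5,20],"fingers":6},{"delta_rot":[5.8,0,0],"linear":[2,4.2,24],"fingers":6},{"delta_rot":[5.8,0,0],"linear":[2,4.9,28],"fingers":6},{"delta_rot":[5.8,0,0],"linear":[2,5.5,32],"fingers":6}]'

```text
clock: 17.83
ee_pos: [0.4738, -0.0926, 0.3915]
eef_rot: [-0.522, -0.476, 0.527, -0.473]
ft_force: [0.5, 1.1, -0.1]
grip_width: 0.0601
```

```bash
python3 - <<'E'
from h import *
st()
plan([.479,-.155,.19],down(-.1))
E
```

```text
t 17.8333 grasp [ 0.472 -0.093  0.22 ] w 0.06006439964904986 F [ 0.482  1.112 -0.079] j [-0.195  0.147  1.941 -0.004  1.062 -0.093]
[[-0.009  0.995 -0.1  ]
 [-0.002 -0.1   -0.995]
 [-1.    -0.009  0.003]]
lin cm [3.05 1.17 6.15] rot deg [0.  0.2 0.5]
```

Request:
jog_arm --series '[{"delta_rot":[0,0.2,0.5],"linear":[1,0.6,3],"fingers":6},{"delta_rot":[0,0.2,0.5],"linear":[3,1.2,6.1],"fingers":6},{"delta_rot":[0,0.2,0.5],"linear":[3,1.2,6.1],"fingers":6},{"delta_rot":[0,0.2,0.5],"linear":[3,1.2,6.1],"fingers":6}]'

```text
clock: 18.17
ee_pos: [0.4791, -0.1536, 0.3609]
eef_rot: [-0.525, -0.474, 0.525, -0.473]
ft_force: [0.3, 0.3, 0.8]
grip_width: 0.0598
```

```bash
python3 - <<'E'
from h import *
st()
plan([.479,-.155,.125],down(-.1))
c=cv2.resize(read_camera("side")[90:240,310:460,::-1],None,fx=4,fy=4);cv2.imwrite("pics/side9.png",c)
st()
E
```

```text
t 18.1667 grasp [ 0.479 -0.153  0.19 ] w 0.05979040451153311 F [0.318 0.307 0.777] j [-0.314  0.215  1.933  0.001  0.996 -0.211]
[[-0.002  0.995 -0.103]
 [ 0.002 -0.103 -0.995]
 [-1.    -0.002 -0.001]]
lin cm [6.49 0.02 0.15] rot deg [-0.2 -0.1  0.1]
t 18.2167 grasp [ 0.479 -0.152  0.191] w 0.06019082252121867 F [-0.181  0.598  0.309] j [-0.312  0.214  1.933  0.001  0.996 -0.211]
[[-0.001  0.995 -0.101]
 [ 0.001 -0.101 -0.995]
 [-1.    -0.001 -0.001]]
```

View pics/side9.png

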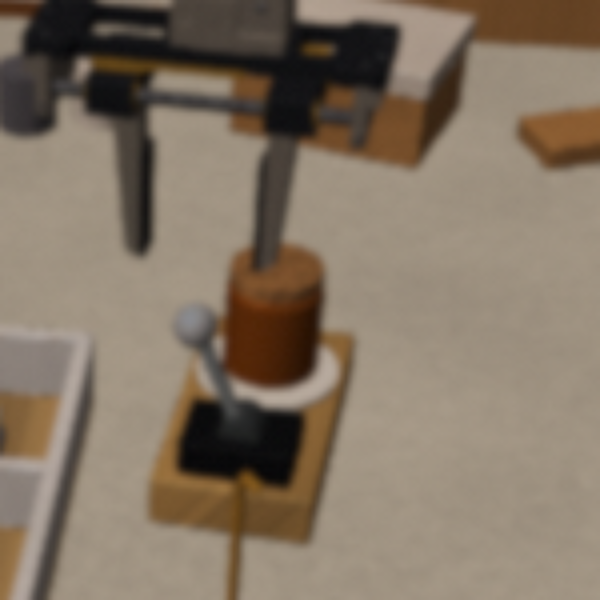

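Seen from the side, the ball at crop (195,325) lies between the two fingers, so I'll descend and close.

Request:
jog_arm --series '[{"delta_rot":[0,0,0],"linear":[1.5,0,0.2],"fingers":6},{"delta_rot":[0,0,0],"linear":[3,0,0.2],"fingers":6},{"delta_rot":[0,0,0],"linear":[4.5,0,0.2],"fingers":6},{"delta_rot":[0,0,0],"linear":[5.8,0,0.2],"fingers":6},{"delta_rot":[0,0,0],"linear":[6.5,0,0.2],"fingers":6},{"delta_rot":[0,0,0],"linear":[6.5,0,0.2],"fingers":6}]'

```text
clock: 18.72
ee_pos: [0.4795, -0.1532, 0.2972]
eef_rot: [0.524, 0.475, -0.524, 0.475]
ft_force: [0.2, -0.7, 0.8]
grip_width: 0.0604
```

Request:
jog_arm --series '[{"delta_rot":[0,0,0],"linear":[0,0,0],"fingers":4},{"delta_rot":[0,0,0],"linear":[0,0,0],"fingers":3.2},{"delta_rot":[0,0,0],"linear":[0,0,0],"fingers":2.7},{"delta_rot":[0,0,0],"linear":[0,0,0],"fingers":2.7},{"delta_rot":[0,0,0],"linear":[0,0,0],"fingers":2.7}]'

```text
clock: 19.13
ee_pos: [0.4801, -0.1546, 0.2989]
eef_rot: [0.525, 0.474, -0.524, 0.475]
ft_force: [-0.1, -0.6, -0.6]
grip_width: 0.0287
```

```bash
python3 - <<'E'
from h import *
st()
plan([.448,-.152,.132],down(-.1))
c=cv2.resize(read_camera("side")[90:240,310:460,::-1],None,fx=4,fy=4);cv2.imwrite("pics/side10.png",c)
E
```

```text
t 19.1333 grasp [ 0.481 -0.155  0.128] w 0.028706059235012342 F [-0.133 -0.626 -0.61 ] j [-0.315  0.302  1.984  0.001  0.853 -0.216]
[[ 0.003  0.995 -0.1  ]
 [-0.    -0.1   -0.995]
 [-1.     0.003 -0.   ]]
lin cm [-0.42 -3.22  0.06] rot deg [ 0.  -0.  -0.2]
```

View pics/side10.png

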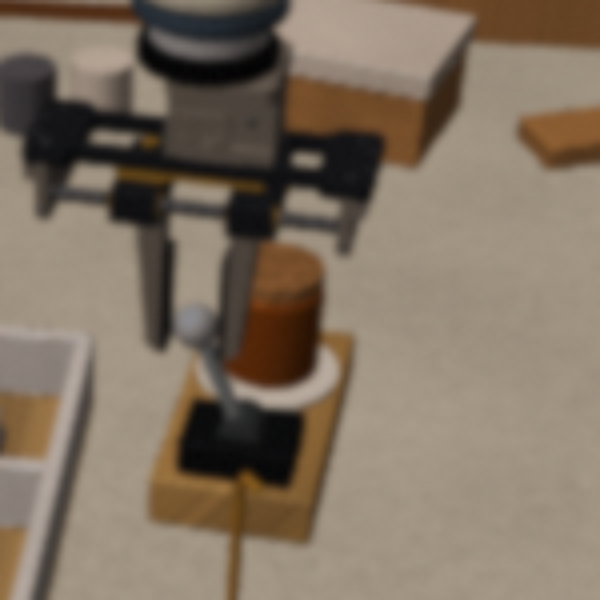

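Request:
jog_arm --series '[{"delta_rot":[0,0,0],"linear":[-0.1,-0.5,0],"fingers":2.7},{"delta_rot":[0,0,0],"linear":[-0.2,-1,0],"fingers":2.7},{"delta_rot":[0,0,0],"linear":[-0.3,-1.5,0],"fingers":2.7},{"delta_rot":[0,0,0],"linear":[-0.4,-2,0],"fingers":2.7},{"delta_rot":[0,0,0],"linear":[-0.4,-2.5,0],"fingers":2.7},{"delta_rot":[0,0,0],"linear":[-0.4,-3,0],"fingers":2.7},{"delta_rot":[0,0,0],"linear":[-0.4,-3.2,0],"fingers":2.7},{"delta_rot":[0,0,0],"linear":[-0.4,-3.2,0],"fingers":2.7}]'

```text
clock: 19.85
ee_pos: [0.4473, -0.1513, 0.3021]
eef_rot: [0.525, 0.474, -0.524, 0.475]
ft_force: [0.2, -0.3, -0.1]
grip_width: 0.0274
```

Request:
jog_arm --series '[{"delta_rot":[0,0,0],"linear":[0,0,0],"fingers":2.7},{"delta_rot":[0,0,0],"linear":[0,0,0],"fingers":3.5},{"delta_rot":[0,0,0],"linear":[0,0,0],"fingers":5},{"delta_rot":[0,0,0],"linear":[0,0,0],"fingers":6},{"delta_rot":[0,0,0],"linear":[0,0,0],"fingers":6},{"delta_rot":[0,0,0],"linear":[0,0,0],"fingers":6}]'

```text
clock: 20.35
ee_pos: [0.4481, -0.1514, 0.3022]
eef_rot: [0.525, 0.474, -0.524, 0.475]
ft_force: [-0.7, -0.3, 0.3]
grip_width: 0.058
```

Request:
jog_arm --series '[{"delta_rot":[0,0,0],"linear":[-2,0,0],"fingers":6},{"delta_rot":[0,0,0],"linear":[-5,0,0],"fingers":6},{"delta_rot":[0,0,0],"linear":[-9,0,0],"fingers":6},{"delta_rot":[0,0,0],"linear":[-13,0,0],"fingers":6},{"delta_rot":[0,0,0],"linear":[-17,0,0],"fingers":6},{"delta_rot":[0,0,0],"linear":[-21,0,0],"fingers":6},{"delta_rot":[0,0,0],"linear":[-21,4,-4],"fingers":6},{"delta_rot":[0,0,0],"linear":[-21,7,-7],"fingers":6}]'

```text
clock: 21.02
ee_pos: [0.5124, -0.099, 0.5161]
eef_rot: [0.527, 0.471, -0.523, 0.476]
ft_force: [-1.0, -0.7, 0.3]
grip_width: 0.06
```

Request:
jog_arm --series '[{"delta_rot":[0,0,0],"linear":[0,3,-3],"fingers":6},{"delta_rot":[0,0,0],"linear":[0,5,-6],"fingers":6},{"delta_rot":[0,0,0],"linear":[0,8,-9],"fingers":6},{"delta_rot":[0,0,0],"linear":[0,8,-12],"fingers":6},{"delta_rot":[0,0,0],"linear":[0,8,-12],"fingers":6}]'

```text
clock: 21.43
ee_pos: [0.6051, 0.017, 0.5117]
eef_rot: [0.524, 0.475, -0.523, 0.475]
ft_force: [-0.1, 0.2, -0.3]
grip_width: 0.0599
```

```bash
python3 - <<'E'
from h import *
st()
t=read_camera("top");s=read_camera("side")
cv2.imwrite("pics/top11.png",t[:,:,::-1]);cv2.imwrite("pics/side11.png",s[:,:,::-1])
c=np.hstack([cv2.resize(t[215:295,390:490,::-1],(500,400)),cv2.resize(s[140:240,335:410,::-1],(300,400))]);cv2.imwrite("pics/m11.png",c)
for th in(-.2,-.1,0,.1,.2): P=np.array([.4478+.075*np.sin(th)*.995,-.152-.0075*np.sin(th),.056+.075*np.cos(th)]);print(th,proj('top',P))
E
```

```text
t 21.4333 grasp [0.605 0.017 0.341] w 0.059949191497255784 F [-0.066  0.16  -0.275] j [0.025 0.241 1.55  0.002 1.35  0.121]
[[ 0.002  0.995 -0.097]
 [ 0.002 -0.097 -0.995]
 [-1.     0.001 -0.002]]
-0.2 (np.float64(418.21689258791105), np.float64(259.3841635311703))
-0.1 (np.float64(418.6749138718922), np.float64(255.80728001698924))
0 (np.float64(419.075032298487), np.float64(252.19871882941317))
0.1 (np.float64(419.41256663722294), np.float64(248.60081158964113))
0.2 (np.float64(419.68368650867717), np.float64(245.05566050832948))
```

View pics/m11.png

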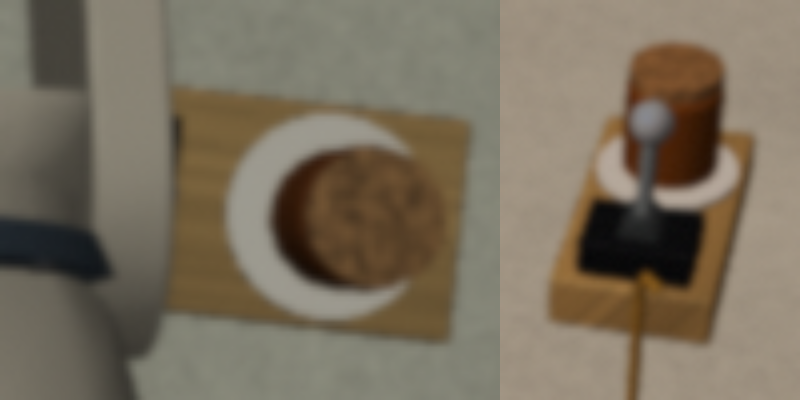

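View pics/top11.png

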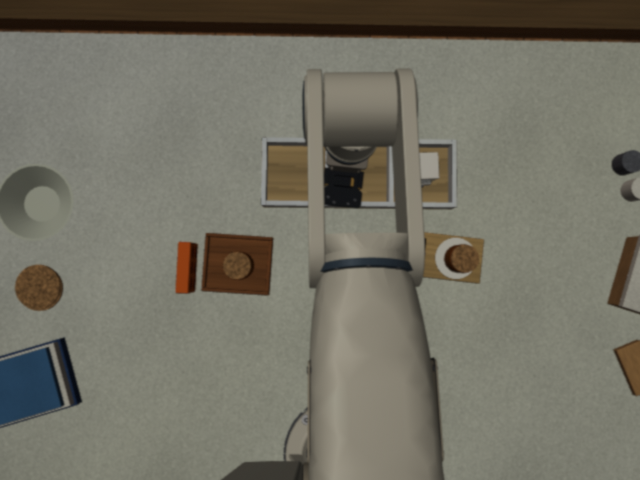

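View pics/side11.png

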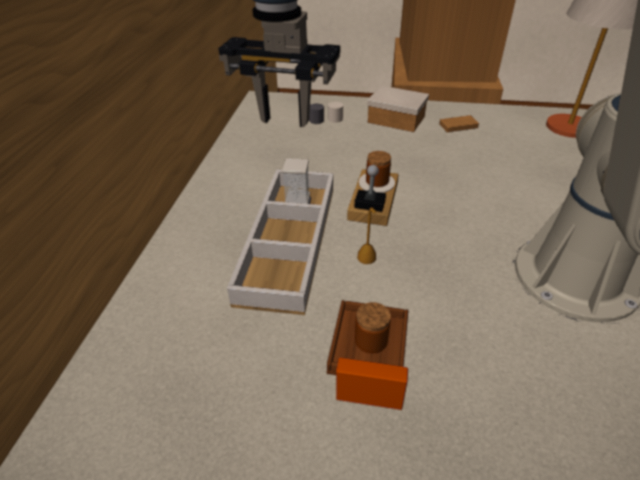

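The side view shows the lever nearly upright with its ball at about (373,170). The arm hides the ball in the top view, so I'll swing aside to check it there.

Request:
jog_arm --series '[{"delta_rot":[0,0,0],"linear":[0,0,-4],"fingers":6},{"delta_rot":[0,0,0],"linear":[0,0,-8],"fingers":6},{"delta_rot":[0,0,0],"linear":[0,0,-12],"fingers":6},{"delta_rot":[0,0,0],"linear":[0,0,-15],"fingers":6},{"delta_rot":[0,0,0],"linear":[0,0,-15],"fingers":6},{"delta_rot":[0,0,0],"linear":[0,0,-15],"fingers":6}]'

```text
clock: 22.03
ee_pos: [0.6183, 0.1621, 0.5126]
eef_rot: [0.524, 0.474, -0.524, 0.475]
ft_force: [-0.3, -1.3, -0.1]
grip_width: 0.0598
```

```bash
python3 - <<'E'
from h import *
st()
t=read_camera("top")
cv2.imwrite("pics/top12.png",cv2.resize(t[220:290,390:490,::-1],None,fx=8,fy=8,interpolation=cv2.INTER_CUBIC))
s=cv2.imread("pics/side11.png");cv2.imwrite("pics/side12.png",cv2.resize(s[145:235,335:415],None,fx=6,fy=6,interpolation=cv2.INTER_CUBIC))
# side-view predictions with 4px correction
for th in(-.13,0,.13): P=np.array([.4478+.075*np.sin(th)*.995,-.152-.0075*np.sin(th),.056+.075*np.cos(th)]);u,v=proj('side',P);print(th,(u-335)*6,(v+4-145)*6)
print(atz('top',237.5,265,.080))
E
```

```text
t 22.0333 grasp [0.619 0.162 0.342] w 0.059822330886706736 F [-0.348 -1.345 -0.104] j [ 0.254  0.297  1.474 -0.001  1.369  0.353]
[[ 0.002  0.995 -0.098]
 [-0.001 -0.098 -0.995]
 [-1.     0.002  0.   ]]
-0.13 253.78826917868844 171.26704085525876
0 228.62763603486212 166.6540379027581
0.13 203.3568053720088 164.89892757604787
[0.417 0.228 0.08 ]
```

View pics/top12.png

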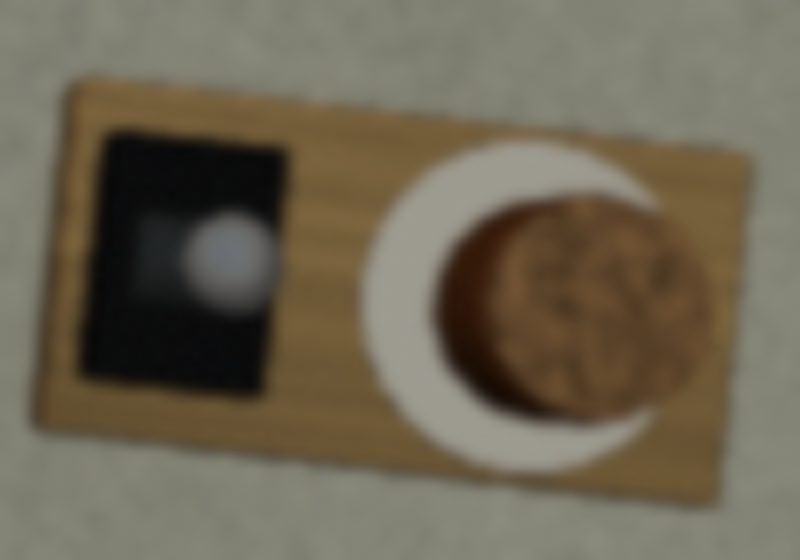

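View pics/side12.png

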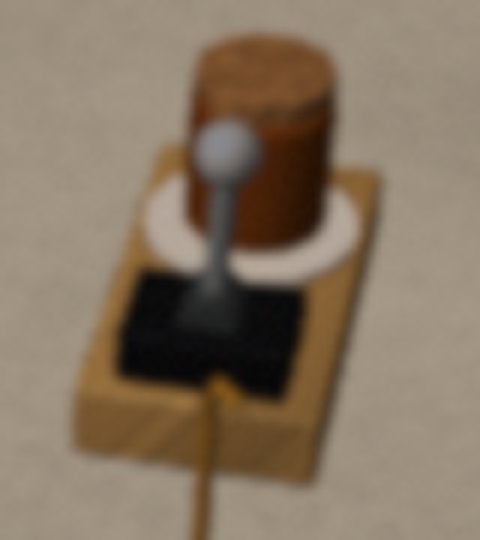

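The ball in the top view is at (419.0,252.6), against (419.1,252.2) predicted for upright. The side view agrees within 2 px of the 6x crop. Both jars are in place, so I'll hand in.

```bash
python3 - <<'E'
from station import *
print(hand_in())
E
```

```text
the job is handed in; nothing more can be done
None
```

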